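# Build the clay-pot lighthouse

### The job

Put the little lighthouse together on the turntable. Draw the wooden plinth board out from under the box of paints by its handle, leaving the box standing in its place on its rails, and lay the board flat with its square part centred on the turntable; then stack on the middle of the board the large blue pot, over its foot the red pot, and on top the yellow lantern, in that order. Keep pots and lantern upright throughout, and leave the tower square and free-standing.

Things in the scene. Friction and masses are not known exactly. Their poses are not given: they have to be found in the camera images.
- plinth: Mid-brown paddle board, 10 mm thick, 0.12 kg: square 100 x 100 mm, handle 30 mm wide on y = 0 from x = -50 to -125 mm. Origin: centre of the square's underside. Starts flat on the table between the rack's rails, the paint box resting on it. Pinch the handle across y, tips near the table; pull along its own -x (up to 10 N), at least 110 mm, to clear box and rack before lifting.
- paint_box: Clear plastic box holding eight small paint jars with coloured lids (one solid piece), 80 (x) x 150 (y) mm, 43 mm high, 0.35 kg, loose. Origin: centre of its underside. It rests on the plinth board and reaches over both rails; when the board is gone it settles 1.5 mm on to the rails. It must stay where it is.
- rack: Fixed dark wooden stand: two rails along x, 100 mm long, 14 mm wide, 8.5 mm high, at y = +-64 mm (114 mm clear between). A lip 20 mm high on each rail's -x end (x = -48.5 to -40.5) keeps the paint box from following the board. Origin: middle of the gap, on the table; at the start plinth and box lie centred on it, axes parallel.
- turntable: Fixed banding wheel (does not turn): green disc 144 mm across, flat top 40 mm above the table, on a dark foot. Origin: on its axis, at table height.
- large_pot: Large blue flower pot, upside down, white rim band, 0.35 kg. Rim 92 mm across at the bottom, tapering to 80 mm at a flat shoulder 60 mm up; above it a cylindrical foot 50 mm across, 24 mm high (top at 84 mm), to grip it by. Origin: centre of its underside; z up.
- medium_pot: Red flower pot, upside down, white stripe on the rim, 0.2 kg. Rim 76 mm across, tapering to 64 mm at a flat shoulder 50 mm up; above it a foot 40 mm across, 24 mm high (top at 74 mm), to grip it by. Hollow below (64 mm across, 58 mm at 24 mm depth): drops over the large pot's foot, rim resting on its shoulder. Origin: centre of its underside; z up.
- lantern: Yellow lantern, black bars, cone roof and knob, 0.12 kg. Cylinder 56 mm across, 34 mm high, roof to 44 mm, knob 22 mm across from 44 to 68 mm (top) to grip it by. Hollow below (48 mm across, 29 mm deep): drops over the medium pot's foot, rim resting on its shoulder. Origin: centre of its underside; z up.
There are look-alikes about, which are no part of the job. What is shaped like the large_pot but green is not meant. Of the things that look like the medium_pot, the smaller one is meant.

How it is judged:
By the outcome, as a careful person would: the job done as asked, in the order asked, and still so for the second after the job is handed in, with the robot touching nothing.
It also fails if it takes over 128 s, if anything falls off the work surface, if the arm or the gripper's body presses on something with over 40 N, if the wrist force passes 120 N, or if a joint passes its speed limit or range.

### The arm

A 7-joint arm with a two-finger parallel gripper is mounted at the origin on the work surface. World frame = base frame: x ahead of the robot, y to its left, z up, the work surface at z = 0. Lengths are in m, angles in rad, forces in N, time in s.
With the tool pointing down it reaches from about 0.35 to 0.9 m from the base axis. Payload 7.2 kg.
Tool frame: the origin (TCP) lies between the finger pads; the fingertips stand 11 mm ahead of it and the grasp point (between the pads) lies 8 mm behind it; z points along the fingers, y is the line along which they close (so a half turn about z gives the same grasp; the last joint's range is limited). The gripper opens to 85 mm and grips with 20 to 120 N. Pads are 22 mm wide; open, the fingers measure 114 mm over their backs; the gripper's body (76 mm by 85 mm) begins 54 mm behind the grasp point. The pads swing forward as they close: fully open they stand 13 mm farther back than shut.
Start: joints at [1.142, 0.411, -0.013, 1.596, 0.006, 1.134, -0.082], TCP at [0.221, -0.585, 0.242] pointing down, gripper open.
Joint ranges: [-2.95, 2.95], [-0.29, 1.99], [-1.47, 1.44], [0.14, 2.54], [-1.03, 4.17], [0.13, 1.85], [-2.86, 2.86]. Speed limits (rad/s): [2.39, 2.39, 3.01, 3.01, 3.14, 3.14, 3.14].

### API

Orientations are given as a rotation vector (axis times angle).
In Python, from cell import get_obs, snapshot, calibration, job_done gives the robot as it stands.
- The arm moves only by the tool send_rows, never from a script. Its argument "motion" is a list of rows, each an object of numbers: "jaw": the gripper command: -1 is shut, 1 is fully open, values between are in proportion; "tx", "ty", "tz": the shift along the tool's x, y, z in mm; "wx", "wy", "wz": the turn, a rotation vector about the tool's x, y, z in degrees. A call has 1 to 20 rows; each row is the pose to reach, as a shift and turn from the pose commanded when the call began, along the tool's axes at that moment; what a row does not reach only later rows make up. A row lasts 1/10 s, in which the tool goes at most 50 mm and 8.59 degrees, less where a joint would pass 70% of its speed; a pose out of reach is approached as far as the arm can. A call with a gripper value outside its range is refused whole. The fingers move at their own pace and stop on an object; "squeeze" is the grip in N (left out, the last holds). Time passes only in rows, so rows that repeat a pose let the fingers close. It gives the time, the measured TCP pose, the force, the opening and the grip force at its end, in the units of the state.
- get_obs(): the state, without advancing time (a new reading comes with each control period).
- snapshot(name): name is "scene" or "top" or "wrist"; returns the picture (384x512x3 uint8, red, green, blue); there is no depth.
- calibration(name): a dict with "camera_matrix" (3x3 intrinsics, pixels), "R" (3x3) and "t" (3): a world point X has camera coordinates R X + t; the wrist camera has in their place "T_tool_cam" (4x4, takes a point from camera to tool coordinates, whose origin is the TCP and whose axes are the flange's). Camera axes: x right, y down, z forward; pixel columns grow to the right and rows downward; lengths in m; the calibration is good to about 2 mm. A picture is of the moment at which its call begins: read the wrist's pose just before it. calibration takes no time and is no camera call.
- job_done(): hands the job in; it is judged then, once.
The state is a dict: "time": time; "joint_positions": joint angles; "joint_velocities": joint speeds; "effort": joint torques, N m; "tcp_pos": TCP position; "tool_rot": TCP orientation; "wrist_force": force on the tool from outside, world axes, zero at the start; "moment": the same for the moment, N m; "gripper_width": finger opening in m; "grip_force": force on a finger pad.
Only numpy, scipy, OpenCV 4.12 (cv2) and the standard library are available. Lean on these libraries where they do the work, as an engineer would, in place of code of your own. Each camera call takes 0.05 s, during which the arm holds its last target. There are 200 camera calls.

## Working session

There is one attempt and no reset: what is moved stays moved. The work goes in short steps, Python scripts to look and compute and a tool call to move; the robot and the scene stay as the last step left them, time stands still between calls to the robot, and variables do not carry over. Pictures are saved under pics/ and viewed, at most 14 in all, crops included, and the job is handed in when it is done.

Besides the shell and the picture viewer there is one more tool, called after "Request:" by a JSON object that holds its "name" and its "arguments". send_rows: Moves the arm, as the interface text tells. Its arguments: {"type":"object","properties":{"motion":{"type":"array","items":{"type":"object","properties":{"jaw":{"type":"number"},"tx":{"type":"number"},"ty":{"type":"number"},"tz":{"type":"number"},"wx":{"type":"number"},"wy":{"type":"number"},"wz":{"type":"number"}}}},"squeeze":{"type":"number"}},"required":["motion"]}

```bash
ls; mkdir -p pics; cat > h.py <<'E'
import numpy as np, cv2
from cell import get_obs, snapshot, calibration, job_done
from scipy.spatial.transform import Rotation as Ro
def save(n,f):
    im=snapshot(n); cv2.imwrite('pics/'+f,cv2.cvtColor(im,cv2.COLOR_RGB2BGR)); return im
E
python3 - <<'E'
from h import *
o=get_obs(); print({k:np.round(v,3) for k,v in o.items()})
for n in("scene","top"):
    save(n,n+'0.png')
for n in("scene","top","wrist"): print(n,{k:np.round(v,4).tolist() for k,v in calibration(n).items()})
E
```

```text
pics
{'time': np.float64(0.0), 'joint_positions': array([ 1.142,  0.412, -0.013,  1.597,  0.006,  1.134, -0.082]), 'joint_velocities': array([-0.   , -0.001,  0.001,  0.   ,  0.001, -0.   , -0.001]), 'effort': array([ 1.0000e-03, -6.0062e+01,  6.8300e-01, -2.9941e+01,  1.4000e-02,
        1.1000e-02, -0.0000e+00]), 'tcp_pos': array([ 0.22 , -0.584,  0.241]), 'tool_rot': array([-3.089e+00, -5.630e-01,  1.000e-03]), 'wrist_force': array([-0.752,  0.258,  0.519]), 'moment': array([-0.016, -0.072, -0.006]), 'grip_force': np.float64(0.0), 'gripper_width': np.float64(0.085)}
scene {'camera_matrix': [[434.0447, 0.0, 255.2051], [0.0, 434.0447, 193.404], [0.0, 0.0, 1.0]], 'R': [[0.8146, 0.5796, -0.0202], [0.3296, -0.4913, -0.8062], [-0.4772, 0.6501, -0.5913]], 't': [-0.4402, -0.133, 1.3924]}
top {'camera_matrix': [[353.49, 0.0, 254.3161], [0.0, 353.49, 184.6103], [0.0, 0.0, 1.0]], 'R': [[0.0073, -0.9999, 0.0088], [-0.9971, -0.0079, -0.0759], [0.0759, -0.0083, -0.9971]], 't': [0.0012, 0.5209, 1.0112]}
wrist {'camera_matrix': [[336.8219, 0.0, 259.7702], [0.0, 336.8219, 190.7456], [0.0, 0.0, 1.0]], 'T_tool_cam': [[0.0003, -0.9642, -0.265, 0.0674], [1.0, 0.0002, 0.0005, 0.0004], [-0.0004, -0.265, 0.9642, -0.1316], [0.0, 0.0, 0.0, 1.0]]}
```

View pics/top0.png

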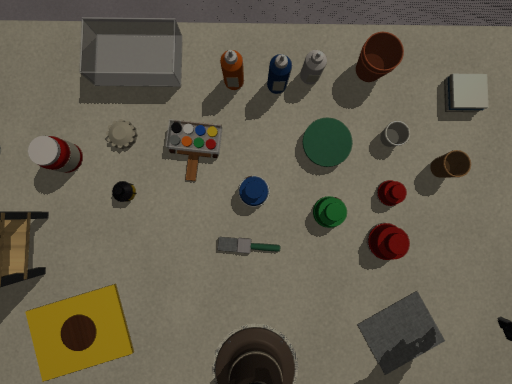

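View pics/scene0.png

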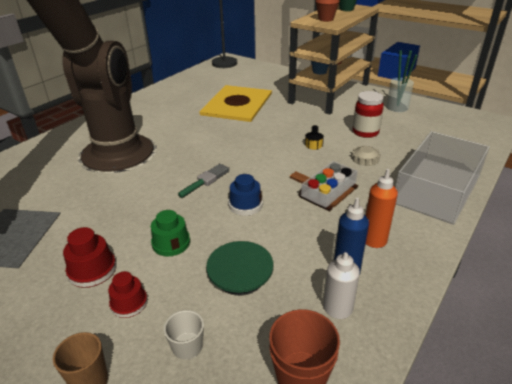

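The top view shows the box at (195,139) with its handle down to (192,180). It also shows the turntable (327,142), blue pot (254,191), lantern (123,191) and the two red pots, small at (392,193) and large at (389,242). The scene view shows the same objects from the far side.

```bash
cat >> h.py <<'E'
def cam(n,o=None):
    c=calibration(n); K=np.array(c["camera_matrix"])
    if n!="wrist": return K,np.array(c["R"]),np.array(c["t"])
    o=o or get_obs(); T=np.eye(4); T[:3,:3]=Ro.from_rotvec(o["tool_rot"]).as_matrix(); T[:3,3]=o["tcp_pos"]
    M=np.linalg.inv(T@np.array(c["T_tool_cam"])); return K,M[:3,:3],M[:3,3]
def ray(C,uv):
    K,R,t=C; d=R.T@np.linalg.inv(K)@np.array([*uv,1.]); return -R.T@t,d
def atz(C,uv,z):
    p,d=ray(C,uv); return p+d*(z-p[2])/d[2]
def tri(l):
    A=np.zeros((3,3));b=np.zeros(3)
    for C,uv in l:
        p,d=ray(C,uv); d/=np.linalg.norm(d); P=np.eye(3)-np.outer(d,d); A+=P;b+=P@p
    return np.linalg.solve(A,b)
def proj(C,X):
    K,R,t=C; q=(np.atleast_2d(X)@R.T+t)@K.T; return q[:,:2]/q[:,2:]
def yaw():  # tool x axis direction in world, deg
    R=Ro.from_rotvec(get_obs()["tool_rot"]).as_matrix(); return np.degrees(np.arctan2(R[1,0],R[0,0])),R
E
python3 - <<'E'
from h import *
T=cam("top");S=cam("scene")
for n,uv,z in [("blue",(254,190),.084),("lant",(122,191),.068),("med",(392,192),.074),("bigred",(389,242),.09),("green",(330,211),.084),("tt",(327,142),.04),("box",(195,139),.05),("hend",(191,181),.01),("hroot",(194,158),.01),("spatula",(238,245),.01)]:
    print(n,atz(T,uv,z).round(3))
for n,a,b in [("blue",(254,187),(245,182)),("lant",(122,190),(315,129)),("med",(391,190),(125,280)),("tt",(327,142),(240,266))]: print(n,tri([(T,a),(S,b)]).round(3))
print(yaw())
im=cv2.imread('pics/top0.png'); cv2.imwrite('pics/c1.png',cv2.resize(im[100:200,90:290],None,fx=4,fy=4,interpolation=cv2.INTER_CUBIC))
E
```

```text
blue [0.501 0.006 0.084]
lant [0.497 0.372 0.068]
med [ 0.499 -0.376  0.074]
bigred [ 0.363 -0.358  0.09 ]
green [ 0.445 -0.201  0.084]
tt [ 0.645 -0.204  0.04 ]
box [0.648 0.176 0.05 ]
hend [0.531 0.191 0.01 ]
hroot [0.599 0.184 0.01 ]
spatula [0.345 0.051 0.01 ]
blue [0.509 0.005 0.076]
lant [0.502 0.376 0.061]
med [ 0.502 -0.383  0.059]
tt [ 0.647 -0.205  0.031]
(np.float64(20.671390907885062), array([[ 9.35620404e-01,  3.53007134e-01, -6.50581027e-04],
       [ 3.53007708e-01, -9.35619447e-01,  1.34459916e-03],
       [-1.34043165e-04, -1.48769453e-03, -9.99998884e-01]]))
```

View pics/c1.png

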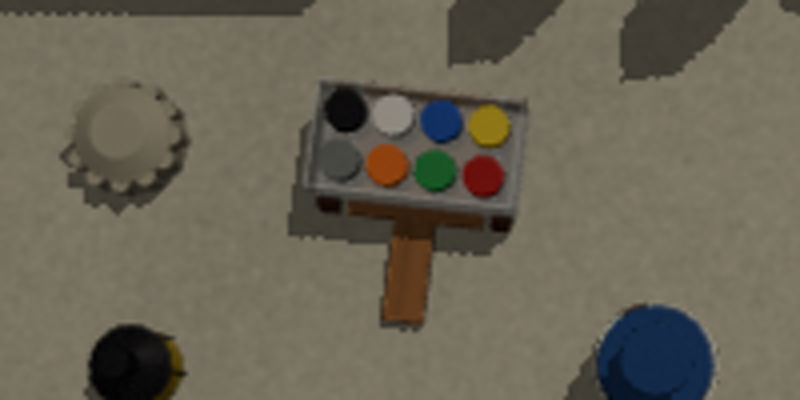

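Crop: the handle runs from about (194,158) to (190.7,181.7), so the board is yawed about -6°. The paint box stands between the rails. Next I'll write a planning helper and move the wrist camera over the handle.

```bash
cat >> h.py <<'E'
def plan(x,y,z,yawd=None):
    "tool-frame shift (mm) and turn (deg) from the measured pose to a pointing-down pose with tool x at yawd"
    o=get_obs(); R=Ro.from_rotvec(o["tool_rot"]).as_matrix()
    if yawd is None: yawd=np.degrees(np.arctan2(R[1,0],R[0,0]))
    W=Ro.from_euler('z',yawd,degrees=True).as_matrix()@np.diag([1,-1,-1])
    print("t",(R.T@(np.array([x,y,z])-o["tcp_pos"])*1000).round(1),"w",np.degrees(Ro.from_matrix(R.T@W).as_rotvec()).round(2))
E
python3 -c "
from h import *
plan(.545,.188,.2,174)"
```

```text
t [ 576.3 -608.    42.4] w [-4.0000e-02 -1.1000e-01 -1.5333e+02]
```

Request:
{"name": "send_rows", "arguments": {"motion": [{"jaw": 1,"tx": 576,"ty": -608,"tz": 42,"wz": -153.3},{"jaw": 1,"tx": 576,"ty": -608,"tz": 42,"wz": -153.3},{"jaw": 1,"tx": 576,"ty": -608,"tz": 42,"wz": -153.3},{"jaw": 1,"tx": 576,"ty": -608,"tz": 42,"wz": -153.3},{"jaw": 1,"tx": 576,"ty": -608,"tz": 42,"wz": -153.3},{"jaw": 1,"tx": 576,"ty": -608,"tz": 42,"wz": -153.3},{"jaw": 1,"tx": 576,"ty": -608,"tz": 42,"wz": -153.3},{"jaw": 1,"tx": 576,"ty": -608,"tz": 42,"wz": -153.3},{"jaw": 1,"tx": 576,"ty": -608,"tz": 42,"wz": -153.3},{"jaw": 1,"tx": 576,"ty": -608,"tz": 42,"wz": -153.3},{"jaw": 1,"tx": 576,"ty": -608,"tz": 42,"wz": -153.3},{"jaw": 1,"tx": 576,"ty": -608,"tz": 42,"wz": -153.3},{"jaw": 1,"tx": 576,"ty": -608,"tz": 42,"wz": -153.3},{"jaw": 1,"tx": 576,"ty": -608,"tz": 42,"wz": -153.3},{"jaw": 1,"tx": 576,"ty": -608,"tz": 42,"wz": -153.3},{"jaw": 1,"tx": 576,"ty": -608,"tz": 42,"wz": -153.3},{"jaw": 1,"tx": 576,"ty": -608,"tz": 42,"wz": -153.3},{"jaw": 1,"tx": 576,"ty": -608,"tz": 42,"wz": -153.3},{"jaw": 1,"tx": 576,"ty": -608,"tz": 42,"wz": -153.3},{"jaw": 1,"tx": 576,"ty": -608,"tz": 42,"wz": -153.3}]}}

```text
$.motion[0]: bad value
```

Request:
{"name": "send_rows", "arguments": {"motion": [{"jaw": 1,"tx": 50,"ty": 0,"tz": 0,"wx": 0,"wy": 0,"wz": -8}]}}

```text
time: 0.2
tcp_pos: [0.2597, -0.5705, 0.2418]
tool_rot: [3.048, 0.762, -0.009]
wrist_force: [0.5, -0.3, 0.2]
gripper_width: 0.0855
grip_force: 0.0
```

```bash
python3 -c "
from h import *
plan(.545,.188,.2,174)"
```

```text
t [ 608.8 -535.1   39.1] w [-4.2000e-01  5.0000e-02 -1.4594e+02]
```

Request:
{"name": "send_rows", "arguments": {"motion": [{"jaw": 1,"tx": 609,"ty": -535,"tz": 39,"wx": 0,"wy": 0,"wz": -146},{"jaw": 1,"tx": 609,"ty": -535,"tz": 39,"wx": 0,"wy": 0,"wz": -146},{"jaw": 1,"tx": 609,"ty": -535,"tz": 39,"wx": 0,"wy": 0,"wz": -146},{"jaw": 1,"tx": 609,"ty": -535,"tz": 39,"wx": 0,"wy": 0,"wz": -146},{"jaw": 1,"tx": 609,"ty": -535,"tz": 39,"wx": 0,"wy": 0,"wz": -146},{"jaw": 1,"tx": 609,"ty": -535,"tz": 39,"wx": 0,"wy": 0,"wz": -146},{"jaw": 1,"tx": 609,"ty": -535,"tz": 39,"wx": 0,"wy": 0,"wz": -146},{"jaw": 1,"tx": 609,"ty": -535,"tz": 39,"wx": 0,"wy": 0,"wz": -146},{"jaw": 1,"tx": 609,"ty": -535,"tz": 39,"wx": 0,"wy": 0,"wz": -146},{"jaw": 1,"tx": 609,"ty": -535,"tz": 39,"wx": 0,"wy": 0,"wz": -146},{"jaw": 1,"tx": 609,"ty": -535,"tz": 39,"wx": 0,"wy": 0,"wz": -146},{"jaw": 1,"tx": 609,"ty": -535,"tz": 39,"wx": 0,"wy": 0,"wz": -146},{"jaw": 1,"tx": 609,"ty": -535,"tz": 39,"wx": 0,"wy": 0,"wz": -146},{"jaw": 1,"tx": 609,"ty": -535,"tz": 39,"wx": 0,"wy": 0,"wz": -146},{"jaw": 1,"tx": 609,"ty": -535,"tz": 39,"wx": 0,"wy": 0,"wz": -146},{"jaw": 1,"tx": 609,"ty": -535,"tz": 39,"wx": 0,"wy": 0,"wz": -146},{"jaw": 1,"tx": 609,"ty": -535,"tz": 39,"wx": 0,"wy": 0,"wz": -146},{"jaw": 1,"tx": 609,"ty": -535,"tz": 39,"wx": 0,"wy": 0,"wz": -146},{"jaw": 1,"tx": 609,"ty": -535,"tz": 39,"wx": 0,"wy": 0,"wz": -146},{"jaw": 1,"tx": 609,"ty": -535,"tz": 39,"wx": 0,"wy": 0,"wz": -146}]}}

```text
time: 2.2
tcp_pos: [0.545, 0.1926, 0.2031]
tool_rot: [-0.154, -3.138, 0.002]
wrist_force: [0.4, -0.2, -0.1]
gripper_width: 0.0855
grip_force: 0.0
```

```bash
python3 -c "
from h import *
save('wrist','w1.png')
o=get_obs(); print(o['time'],o['tcp_pos'].round(4),o['tool_rot'].round(4),o['joint_positions'].round(2))"
```

```text
2.25 [0.5451 0.1926 0.2033] [ 1.5320e-01  3.1376e+00 -2.1000e-03] [ 0.19  0.5  -0.84  1.72  0.41  1.11  0.69]
```

View pics/w1.png

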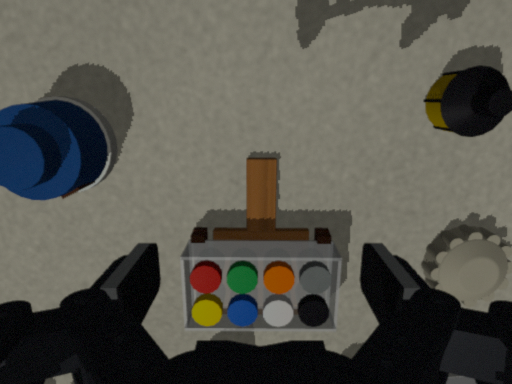

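Wrist view: handle end at about (263,155), sides at u≈248 and 278, root near (261,228). The box with its jar lids sits below it, the blue pot is at left and the lantern at right.

```bash
python3 - <<'E'
from h import *
im=cv2.imread('pics/w1.png'); C=cam("wrist")
hsv=cv2.cvtColor(im,cv2.COLOR_BGR2HSV)
m=cv2.inRange(hsv,(5,110,60),(20,255,255)); m[:150]=0;m[235:]=0;m[:,:240]=0;m[:,290:]=0
m=cv2.morphologyEx(m,cv2.MORPH_OPEN,np.ones((5,5)))
rows=[r for r in range(150,225) if m[r].sum()>255*20]
print(rows[0],rows[-1])
L=[];Rr=[]
for r in rows[3:]:
    c=np.flatnonzero(m[r]); L.append(atz(C,(c[0],r),.01)); Rr.append(atz(C,(c[-1]+1,r),.01))
L=np.array(L);Rr=np.array(Rr); mid=(L+Rr)/2
print("width",np.linalg.norm(L-Rr,axis=1)[::12].round(4))
p=np.polyfit(mid[:,0],mid[:,1],1); print("slope deg",np.degrees(np.arctan(p[0])))
e=atz(C,(263,rows[0]),.01); ye=np.polyval(p,e[0]); ex=np.array([np.cos(np.arctan(p[0])),np.sin(np.arctan(p[0]))])
print("end",e[0],ye,"plinth centre",np.array([e[0],ye])+.125*ex)
# same handle corner from top camera for height check
a=tri([(C,(263,rows[0])),(cam("top"),(190.7,181.5))]);print("tri end",a)
print("yaw now",yaw()[0])
# box: lids front wall corners
for uv,z in [((183,257),.053),((338,257),.053)]: print(atz(C,uv,z))
g=np.array([e[0],ye])+.025*ex; print("grasp",g)
E
```

```text
159 218
width [0.0293 0.0296 0.0289 0.0292 0.0295]
slope deg -6.072274622806486
end 0.5362615312801057 0.19496790819242596 plinth centre [0.66056019 0.18174505]
tri end [0.53276761 0.19421816 0.00972981]
yaw now 174.40879687717967
[0.61211252 0.11464245 0.053     ]
[0.62584288 0.25631222 0.053     ]
grasp [0.56112126 0.19232334]
```

```bash
python3 -c "
from h import *
plan(.558,.1925,.06,174);plan(.558,.1925,.012,174)"
```

```text
t [-12.8   1.4 143.3] w [-0.08  0.02  0.41]
t [-12.8   1.4 191.3] w [-0.08  0.02  0.41]
```

Request:
{"name": "send_rows", "arguments": {"motion": [{"jaw": 0.2,"tx": -13,"ty": 1.4,"tz": 50,"wx": 0,"wy": 0,"wz": 0.4},{"jaw": 0.2,"tx": -13,"ty": 1.4,"tz": 100,"wx": 0,"wy": 0,"wz": 0.4},{"jaw": 0.2,"tx": -13,"ty": 1.4,"tz": 143,"wx": 0,"wy": 0,"wz": 0.4},{"jaw": 0.2,"tx": -13,"ty": 1.4,"tz": 165,"wx": 0,"wy": 0,"wz": 0.4},{"jaw": 0.2,"tx": -13,"ty": 1.4,"tz": 180,"wx": 0,"wy": 0,"wz": 0.4},{"jaw": 0.2,"tx": -13,"ty": 1.4,"tz": 188,"wx": 0,"wy": 0,"wz": 0.4},{"jaw": 0.2,"tx": -13,"ty": 1.4,"tz": 191,"wx": 0,"wy": 0,"wz": 0.4},{"jaw": 0.2,"tx": -13,"ty": 1.4,"tz": 191,"wx": 0,"wy": 0,"wz": 0.4},{"jaw": 0.2,"tx": -13,"ty": 1.4,"tz": 191,"wx": 0,"wy": 0,"wz": 0.4}], "squeeze": 30}}

```text
time: 3.15
tcp_pos: [0.5589, 0.1949, 0.0136]
tool_rot: [0.157, 3.136, 0.001]
wrist_force: [-0.1, 0.6, 0.7]
gripper_width: 0.0515
grip_force: 0.0
```

Request:
{"name": "send_rows", "arguments": {"motion": [{"jaw": 0.2,"tx": 0,"ty": -2,"tz": 0,"wx": 0,"wy": 0,"wz": 0},{"jaw": 0.2,"tx": 0,"ty": -2,"tz": 1,"wx": 0,"wy": 0,"wz": 0},{"jaw": 0.2,"tx": 0,"ty": -2,"tz": 1,"wx": 0,"wy": 0,"wz": 0}]}}

```text
time: 3.45
tcp_pos: [0.5581, 0.1925, 0.0115]
tool_rot: [0.157, 3.137, -0.0]
wrist_force: [0.0, 1.0, 0.1]
gripper_width: 0.0515
grip_force: 0.0
```

Request:
{"name": "send_rows", "arguments": {"motion": [{"jaw": -1,"tx": 0,"ty": 0,"tz": 0,"wx": 0,"wy": 0,"wz": 0},{"jaw": -1,"tx": 0,"ty": 0,"tz": 0,"wx": 0,"wy": 0,"wz": 0},{"jaw": -1,"tx": 0,"ty": 0,"tz": 0,"wx": 0,"wy": 0,"wz": 0},{"jaw": -1,"tx": 0,"ty": 0,"tz": 0,"wx": 0,"wy": 0,"wz": 0},{"jaw": -1,"tx": 0,"ty": 0,"tz": 0,"wx": 0,"wy": 0,"wz": 0},{"jaw": -1,"tx": 0,"ty": 0,"tz": 0,"wx": 0,"wy": 0,"wz": 0}], "squeeze": 60}}

```text
time: 4.05
tcp_pos: [0.558, 0.1927, 0.0116]
tool_rot: [0.157, 3.137, -0.0]
wrist_force: [-1.3, -1.6, 6.6]
gripper_width: 0.0281
grip_force: 59.7
```

Request:
{"name": "send_rows", "arguments": {"motion": [{"jaw": -1,"tx": 4,"ty": 0,"tz": -0.5,"wx": 0,"wy": 0,"wz": 0},{"jaw": -1,"tx": 10,"ty": 0,"tz": -0.5,"wx": 0,"wy": 0,"wz": 0},{"jaw": -1,"tx": 18,"ty": 0,"tz": -0.5,"wx": 0,"wy": 0,"wz": 0},{"jaw": -1,"tx": 26,"ty": 0,"tz": -0.5,"wx": 0,"wy": 0,"wz": 0},{"jaw": -1,"tx": 34,"ty": 0,"tz": -0.5,"wx": 0,"wy": 0,"wz": 0},{"jaw": -1,"tx": 42,"ty": 0,"tz": -0.5,"wx": 0,"wy": 0,"wz": 0}], "squeeze": 100}}

```text
time: 4.65
tcp_pos: [0.5156, 0.197, 0.0119]
tool_rot: [0.157, 3.137, 0.0]
wrist_force: [5.7, -1.1, -1.0]
gripper_width: 0.027
grip_force: 99.0
```

Request:
{"name": "send_rows", "arguments": {"motion": [{"jaw": -1,"tx": 8,"ty": 0,"tz": 0,"wx": 0,"wy": 0,"wz": 0},{"jaw": -1,"tx": 16,"ty": 0,"tz": 0,"wx": 0,"wy": 0,"wz": 0},{"jaw": -1,"tx": 24,"ty": 0,"tz": 0,"wx": 0,"wy": 0,"wz": 0},{"jaw": -1,"tx": 32,"ty": 0,"tz": 0,"wx": 0,"wy": 0,"wz": 0},{"jaw": -1,"tx": 40,"ty": 0,"tz": 0,"wx": 0,"wy": 0,"wz": 0},{"jaw": -1,"tx": 48,"ty": 0,"tz": 0,"wx": 0,"wy": 0,"wz": 0},{"jaw": -1,"tx": 56,"ty": 0,"tz": 0,"wx": 0,"wy": 0,"wz": 0},{"jaw": -1,"tx": 64,"ty": 0,"tz": 0,"wx": 0,"wy": 0,"wz": 0},{"jaw": -1,"tx": 72,"ty": 0,"tz": 0,"wx": 0,"wy": 0,"wz": 0},{"jaw": -1,"tx": 80,"ty": 0,"tz": 0,"wx": 0,"wy": 0,"wz": 0},{"jaw": -1,"tx": 84,"ty": 0,"tz": 0,"wx": 0,"wy": 0,"wz": 0},{"jaw": -1,"tx": 84,"ty": 0,"tz": 0,"wx": 0,"wy": 0,"wz": 0}]}}

```text
time: 5.85
tcp_pos: [0.4312, 0.2054, 0.0118]
tool_rot: [-0.156, -3.137, 0.001]
wrist_force: [-3.3, 0.1, 9.3]
gripper_width: 0.027
grip_force: 100.1
```

```bash
python3 -c "
from h import *
im=cv2.cvtColor(save('top','t2.png'),cv2.COLOR_RGB2BGR); w=cv2.cvtColor(save('wrist','w2.png'),cv2.COLOR_RGB2BGR)
a=cv2.resize(im[90:240,110:280],(435,384),interpolation=cv2.INTER_CUBIC)
cv2.imwrite('pics/c2.png',np.hstack([a,w[:,70:430]]))
o=get_obs(); print(o['tcp_pos'].round(4))"
```

```text
[0.4313 0.2054 0.0118]
```

View pics/c2.png

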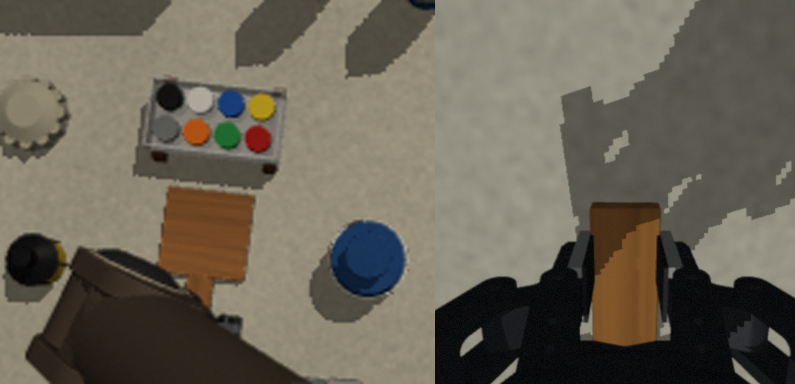

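The board is fully out in front of the rack and the box still stands on its rails. In the wrist view the handle end is at about (260,205). Next I'll measure the board in the tool frame and locate the turntable.

```bash
python3 - <<'E'
from h import *
T=cam("top");S=cam("scene")
im=cv2.imread('pics/t2.png'); hsv=cv2.cvtColor(im,cv2.COLOR_BGR2HSV)
m=cv2.inRange(hsv,(4,90,50),(20,255,255)); mm=np.zeros_like(m); mm[160:212,165:215]=m[160:212,165:215]
mm=cv2.morphologyEx(mm,cv2.MORPH_OPEN,np.ones((13,13)))
c=max(cv2.findContours(mm,0,2)[0],key=cv2.contourArea); r=cv2.boxPoints(cv2.minAreaRect(c)); P=np.array([atz(T,p,.01) for p in r])
print("corners",P.round(4).tolist(),"centre",P.mean(0),"sides",[np.linalg.norm(P[i]-P[i-1]).round(4) for i in range(4)])
o=get_obs(); R=yaw()[1]; print("board centre in tool",R.T@(P.mean(0)-o["tcp_pos"]),"yaw",yaw()[0])
C=cam("wrist"); print("handle end in tool",R.T@(atz(C,(260,204),.01)-o["tcp_pos"]))
# turntable: fit disc edge
im=cv2.imread('pics/top0.png')
def disc(im,box):
    hsv=cv2.cvtColor(im,cv2.COLOR_BGR2HSV); m=cv2.inRange(hsv,(65,110,25),(95,255,255)); mm=np.zeros_like(m);x0,y0,x1,y1=box; mm[y0:y1,x0:x1]=m[y0:y1,x0:x1]
    c=max(cv2.findContours(mm,0,1)[0],key=cv2.contourArea); return cv2.fitEllipse(c)
a=disc(im,(290,105,365,180)); b=disc(cv2.imread('pics/scene0.png'),(195,230,285,300)); print(a,b)
print("tri",tri([(T,a[0]),(S,b[0])]),atz(T,a[0],.04),atz(S,b[0],.04))
E
```

```text
corners [[0.5807, 0.2455, 0.01], [0.5815, 0.1453, 0.01], [0.4811, 0.1435, 0.01], [0.4803, 0.243, 0.01]] centre [0.53090237 0.19434596 0.01      ] sides [np.float64(0.1004), np.float64(0.1002), np.float64(0.1004), np.float64(0.0995)]
board centre in tool [-0.10025872 -0.00110489  0.00165488] yaw 174.30695112585803
handle end in tool [ 0.02432578 -0.0002474   0.00184813]
((326.7383117675781, 142.03814697265625), (46.87590408325195, 47.4321174621582), 101.3576431274414) ((239.3739471435547, 266.60333251953125), (48.8011589050293, 63.62458801269531), 85.27214813232422)
tri [ 0.64618237 -0.20568513  0.02946046] [ 0.64438821 -0.20315051  0.04      ] [ 0.65241763 -0.21387957  0.04      ]
```

Request:
{"name": "send_rows", "arguments": {"motion": [{"jaw": -1,"tx": 0,"ty": 0,"tz": -3,"wx": 0,"wy": 0,"wz": 0},{"jaw": -1,"tx": 0,"ty": 0,"tz": -10,"wx": 0,"wy": 0,"wz": 0},{"jaw": -1,"tx": 0,"ty": 0,"tz": -25,"wx": 0,"wy": 0,"wz": 0},{"jaw": -1,"tx": 0,"ty": 0,"tz": -45,"wx": 0,"wy": 0,"wz": 0},{"jaw": -1,"tx": 0,"ty": 0,"tz": -70,"wx": 0,"wy": 0,"wz": 0},{"jaw": -1,"tx": 0,"ty": 0,"tz": -100,"wx": 0,"wy": 0,"wz": 0},{"jaw": -1,"tx": 0,"ty": 0,"tz": -125,"wx": 0,"wy": 0,"wz": 0},{"jaw": -1,"tx": 0,"ty": 0,"tz": -140,"wx": 0,"wy": 0,"wz": 0},{"jaw": -1,"tx": 0,"ty": 0,"tz": -140,"wx": 0,"wy": 0,"wz": 0}], "squeeze": 120}}

```text
time: 6.85
tcp_pos: [0.4335, 0.2056, 0.1538]
tool_rot: [0.158, 3.134, 0.002]
wrist_force: [-0.0, 0.6, -1.8]
gripper_width: 0.0263
grip_force: 118.5
```

```bash
python3 - <<'E'
from h import *
plan(.558,-.153,.152,150)
print(get_obs()['moment'].round(3))
# droop check: handle end rows in wrist image before/after
for f in ("w2.png",None):
    im=cv2.imread('pics/'+f) if f else cv2.cvtColor(snapshot("wrist"),cv2.COLOR_RGB2BGR)
    m=cv2.inRange(cv2.cvtColor(im,cv2.COLOR_BGR2HSV),(4,90,40),(20,255,255))[150:335,222:300]
    r=np.flatnonzero(m.sum(1)>255*30); c=np.flatnonzero(m[100]); print(r[0]+150,c[0]+222,c[-1]+222)
E
```

```text
t [-159.9 -344.3    2. ] w [ 0.11  0.17 24.24]
[0.023 0.137 0.042]
203 229 291
203 230 290
```

Request:
{"name": "send_rows", "arguments": {"motion": [{"jaw": -1,"tx": -8,"ty": -17,"tz": 0,"wx": 0,"wy": 0,"wz": 1},{"jaw": -1,"tx": -20,"ty": -45,"tz": 0,"wx": 0,"wy": 0,"wz": 3},{"jaw": -1,"tx": -36,"ty": -80,"tz": 0,"wx": 0,"wy": 0,"wz": 5.5},{"jaw": -1,"tx": -52,"ty": -115,"tz": 0,"wx": 0,"wy": 0,"wz": 8},{"jaw": -1,"tx": -68,"ty": -150,"tz": 0,"wx": 0,"wy": 0,"wz": 10.5},{"jaw": -1,"tx": -84,"ty": -185,"tz": 0,"wx": 0,"wy": 0,"wz": 13},{"jaw": -1,"tx": -100,"ty": -220,"tz": 0,"wx": 0,"wy": 0,"wz": 15.5},{"jaw": -1,"tx": -116,"ty": -255,"tz": 0,"wx": 0,"wy": 0,"wz": 18},{"jaw": -1,"tx": -132,"ty": -288,"tz": 0,"wx": 0,"wy": 0,"wz": 20.5},{"jaw": -1,"tx": -146,"ty": -316,"tz": 0,"wx": 0,"wy": 0,"wz": 22.5},{"jaw": -1,"tx": -156,"ty": -335,"tz": 0,"wx": 0,"wy": 0,"wz": 23.7},{"jaw": -1,"tx": -160,"ty": -344,"tz": 0,"wx": 0,"wy": 0,"wz": 24.2},{"jaw": -1,"tx": -160,"ty": -344,"tz": 0,"wx": 0,"wy": 0,"wz": 24.2},{"jaw": -1,"tx": -160,"ty": -344,"tz": 0,"wx": 0,"wy": 0,"wz": 24.2}]}}

```text
time: 8.3
tcp_pos: [0.557, -0.1511, 0.1514]
tool_rot: [-0.807, -3.035, -0.001]
wrist_force: [-0.1, 0.9, -0.9]
gripper_width: 0.0258
grip_force: 118.5
```

```bash
python3 - <<'E'
from h import *
plan(.558,-.153,.075,150); o=get_obs(); print(o['tcp_pos'].round(4),yaw()[0])
im=save('top','t3.png')
E
```

```text
t [-1.9 -1.2 76.4] w [ 0.03 -0.07  0.2 ]
[ 0.557  -0.1511  0.1514] 150.20335026991884
```

Request:
{"name": "send_rows", "arguments": {"motion": [{"jaw": -1,"tx": -1,"ty": -1,"tz": 25,"wx": 0,"wy": 0,"wz": 0.2},{"jaw": -1,"tx": -2,"ty": -1.2,"tz": 50,"wx": 0,"wy": 0,"wz": 0.2},{"jaw": -1,"tx": -2,"ty": -1.2,"tz": 75,"wx": 0,"wy": 0,"wz": 0.2},{"jaw": -1,"tx": -2,"ty": -1.2,"tz": 88,"wx": 0,"wy": 0,"wz": 0.2},{"jaw": -1,"tx": -2,"ty": -1.2,"tz": 92,"wx": 0,"wy": 0,"wz": 0.2},{"jaw": -1,"tx": -2,"ty": -1.2,"tz": 92,"wx": 0,"wy": 0,"wz": 0.2}]}}

```text
time: 8.95
tcp_pos: [0.5587, -0.1543, 0.06]
tool_rot: [-0.815, -3.034, -0.0]
wrist_force: [-0.7, 0.4, -0.8]
gripper_width: 0.0264
grip_force: 118.6
```

```bash
python3 - <<'E'
from h import *
a=save('top','t4.png'); b=save('scene','s4.png')
bg=lambda x:cv2.cvtColor(x,cv2.COLOR_RGB2BGR)
A=cv2.resize(bg(a)[90:200,275:385],(400,400),interpolation=cv2.INTER_CUBIC);B=cv2.resize(bg(b)[210:320,180:290],(400,400),interpolation=cv2.INTER_CUBIC)
cv2.imwrite('pics/c4.png',np.hstack([A,B]))
o=get_obs(); print(o['tcp_pos'].round(4),yaw()[0])
E
```

```text
[ 0.5593 -0.1547  0.0609] 149.90700173062308
```

View pics/c4.png

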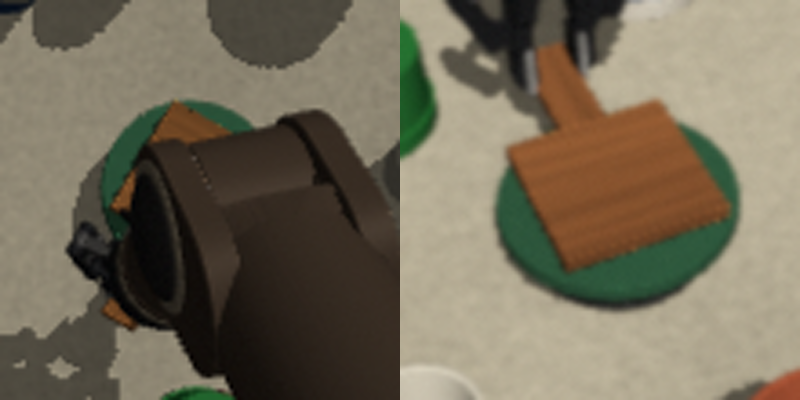

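Left (top camera): the arm hides the board. Right (scene camera): the board hovers over the disc, with corners at about crop (107,150), (258,100), (330,213) and (170,270). I'll fit both precisely in that view.

```bash
python3 - <<'E'
from h import *
from scipy.optimize import least_squares
T=cam("top");S=cam("scene")
def disc(f,C,box,lo,far):
    im=cv2.imread('pics/'+f); hsv=cv2.cvtColor(im,cv2.COLOR_BGR2HSV); m=cv2.inRange(hsv,lo,(95,255,255)); mm=np.zeros_like(m);x0,y0,x1,y1=box; mm[y0:y1,x0:x1]=m[y0:y1,x0:x1]
    c=max(cv2.findContours(mm,0,1)[0],key=cv2.contourArea)[:,0].astype(float); P=np.array([atz(C,p,.04) for p in c])[:,:2]
    if far: cam0=ray(C,(0,0))[0][:2]; d=P.mean(0)-cam0; d/=np.linalg.norm(d); P=P[((P-P.mean(0))@d)>-.005]
    for rr in (None,.072):
        f=lambda v:np.hypot(*(P-v[:2]).T)-(rr or v[2]); s=least_squares(f,[*P.mean(0),.072],loss='soft_l1',f_scale=.001); print("  ",s.x.round(4),np.std(s.fun).round(5))
    return s.x[:2]
dT=disc('top0.png',T,(290,105,365,180),(65,110,25),True)
dS=disc('scene0.png',S,(195,230,285,300),(65,110,25),True)
# board in scene
im=cv2.imread('pics/s4.png'); hsv=cv2.cvtColor(im,cv2.COLOR_BGR2HSV); m=cv2.inRange(hsv,(4,110,70),(20,255,255)); mm=np.zeros_like(m);mm[215:290,205:285]=m[215:290,205:285]
mm=cv2.morphologyEx(mm,cv2.MORPH_OPEN,np.ones((17,17)))
zt=.0609-.0118+.01
c=max(cv2.findContours(mm,0,1)[0],key=cv2.contourArea)[:,0]; P=np.array([atz(S,p,zt) for p in c])[:,:2]
r=cv2.minAreaRect((P*1000).astype(np.float32)); print("board via scene",r)
y,R=yaw(); o=get_obs(); print("board via tool",(R@[-.1003,-.0006,0]+o["tcp_pos"])[:2])
K=S; u=np.array([[107,150],[258,100],[330,213],[170,270]])/400*110+[180,210]
Q=np.array([atz(S,p,zt) for p in u]);print("hand corners",Q.mean(0),[np.linalg.norm(Q[i]-Q[i-1]).round(4) for i in range(4)])
E
```

```text
[ 0.6456 -0.2043  0.0677] 0.0009
   [ 0.6418 -0.2002  0.072 ] 0.00195
   [ 0.6475 -0.2074  0.0672] 0.0009
   [ 0.6513 -0.2119  0.072 ] 0.00221
board via scene ((649.1758422851562, -212.05764770507812), (99.41199493408203, 111.75030517578125), 34.708038330078125)
board via tool [ 0.64580428 -0.2055254 ]
hand corners [ 0.65223111 -0.21202994  0.0591    ] [np.float64(0.1028), np.float64(0.0981), np.float64(0.1036), np.float64(0.0966)]
```

Request:
{"name": "send_rows", "arguments": {"motion": [{"jaw": -1,"tx": 0.5,"ty": 0.9,"tz": 4,"wx": 0,"wy": 0,"wz": 0},{"jaw": -1,"tx": 0.5,"ty": 0.9,"tz": 7,"wx": 0,"wy": 0,"wz": 0},{"jaw": -1,"tx": 0.5,"ty": 0.9,"tz": 8,"wx": 0,"wy": 0,"wz": 0},{"jaw": -1,"tx": 0.5,"ty": 0.9,"tz": 8,"wx": 0,"wy": 0,"wz": 0}]}}

```text
time: 9.45
tcp_pos: [0.5587, -0.1541, 0.052]
tool_rot: [0.817, 3.033, -0.0]
wrist_force: [-0.6, 0.8, 0.0]
gripper_width: 0.0264
grip_force: 118.8
```

Request:
{"name": "send_rows", "arguments": {"motion": [{"jaw": -1,"tx": 0,"ty": 0,"tz": 0.7,"wx": 0,"wy": 0,"wz": 0},{"jaw": -1,"tx": 0,"ty": 0,"tz": 0.7,"wx": 0,"wy": 0,"wz": 0}]}}

```text
time: 9.65
tcp_pos: [0.5587, -0.154, 0.0517]
tool_rot: [0.817, 3.033, -0.001]
wrist_force: [-3.2, 0.4, 5.6]
gripper_width: 0.0262
grip_force: 119.5
```

Request:
{"name": "send_rows", "arguments": {"motion": [{"jaw": 0.1,"tx": 0,"ty": 0,"tz": 0,"wx": 0,"wy": 0,"wz": 0},{"jaw": 0.1,"tx": 0,"ty": 0,"tz": 0,"wx": 0,"wy": 0,"wz": 0},{"jaw": 0.1,"tx": 0,"ty": 0,"tz": 0,"wx": 0,"wy": 0,"wz": 0},{"jaw": 0.1,"tx": 0,"ty": 0,"tz": 0,"wx": 0,"wy": 0,"wz": 0},{"jaw": 0.1,"tx": 0,"ty": 0,"tz": -10,"wx": 0,"wy": 0,"wz": 0},{"jaw": 0.1,"tx": 0,"ty": 0,"tz": -40,"wx": 0,"wy": 0,"wz": 0},{"jaw": 1,"tx": 0,"ty": 0,"tz": -80,"wx": 0,"wy": 0,"wz": 0},{"jaw": 1,"tx": 0,"ty": 0,"tz": -130,"wx": 0,"wy": 0,"wz": 0},{"jaw": 1,"tx": 0,"ty": 0,"tz": -150,"wx": 0,"wy": 0,"wz": 0},{"jaw": 1,"tx": 0,"ty": 0,"tz": -150,"wx": 0,"wy": 0,"wz": 0}]}}

```text
time: 10.65
tcp_pos: [0.5606, -0.154, 0.2056]
tool_rot: [0.815, 3.027, -0.001]
wrist_force: [-0.1, 0.4, 0.4]
gripper_width: 0.0855
grip_force: 0.0
```

```bash
python3 - <<'E'
from h import *
o=get_obs(); print(o['tcp_pos'].round(4),yaw()[0],o['joint_positions'].round(2))
# view blue pot (0.505,0.005) from near; camera looks ~113mm below TCP
plan(.505,.005,.20,150)
E
```

```text
[ 0.5606 -0.154   0.2056] 149.87602404599383 [ 0.7   0.46 -0.69  1.72  0.33  1.08  0.95]
t [127.9 109.6   4.9] w [ 0.09  0.39 -0.12]
```

Request:
{"name": "send_rows", "arguments": {"motion": [{"jaw": 1,"tx": 32,"ty": 27,"tz": 0,"wx": 0,"wy": 0,"wz": 0},{"jaw": 1,"tx": 64,"ty": 54,"tz": 0,"wx": 0,"wy": 0,"wz": 0},{"jaw": 1,"tx": 100,"ty": 84,"tz": 0,"wx": 0,"wy": 0,"wz": 0},{"jaw": 1,"tx": 128,"ty": 110,"tz": 5,"wx": 0,"wy": 0,"wz": 0},{"jaw": 1,"tx": 128,"ty": 110,"tz": 5,"wx": 0,"wy": 0,"wz": 0},{"jaw": 1,"tx": 128,"ty": 110,"tz": 5,"wx": 0,"wy": 0,"wz": 0}]}}

```text
time: 11.25
tcp_pos: [0.5025, 0.0059, 0.1957]
tool_rot: [-0.813, -3.034, 0.001]
wrist_force: [-0.4, -0.7, -0.0]
gripper_width: 0.0852
grip_force: 0.0
```

```bash
python3 - <<'E'
from h import *
o=get_obs(); print(o['tcp_pos'].round(4),o['tool_rot'].round(4)); w=save('wrist','w5.png'); t=save('top','t5.png')
bg=lambda x:cv2.cvtColor(x,cv2.COLOR_RGB2BGR)
A=cv2.resize(bg(t)[90:190,275:385],(420,384),interpolation=cv2.INTER_CUBIC)
cv2.imwrite('pics/c5.png',np.hstack([A,cv2.resize(bg(w),(380,285))[:,:]] if 0 else [A[:285],cv2.resize(bg(w),(380,285))]))
E
```

```text
[0.5025 0.0059 0.1957] [-8.1280e-01 -3.0338e+00  1.1000e-03]
```

View pics/c5.png

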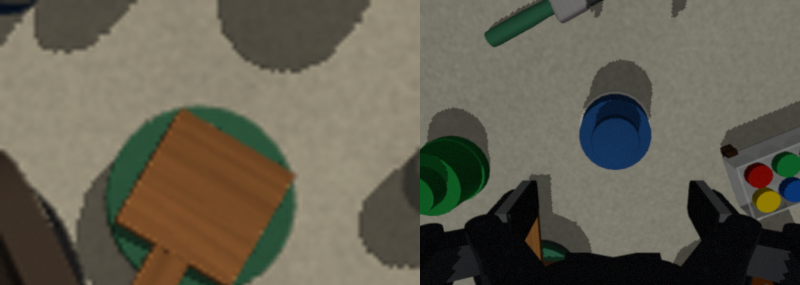

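The board lies flat on the disc, centred to the eye. The wrist view shows the blue pot with its foot top near (264,195) full-scale. Now I'll fit the board and disc in the top view, and the pot foot.

```bash
python3 - <<'E'
from h import *
T=cam("top")
im=cv2.imread('pics/t5.png'); hsv=cv2.cvtColor(im,cv2.COLOR_BGR2HSV)
def big(m,box):
    mm=np.zeros_like(m);x0,y0,x1,y1=box;mm[y0:y1,x0:x1]=m[y0:y1,x0:x1];return mm
b=big(cv2.inRange(hsv,(4,100,60),(20,255,255)),(300,110,360,175)); b=cv2.morphologyEx(b,cv2.MORPH_OPEN,np.ones((13,13)))
c=max(cv2.findContours(b,0,1)[0],key=cv2.contourArea)[:,0]; P=np.array([atz(T,p,.05) for p in c])[:,:2]
r=cv2.minAreaRect((P*1000).astype(np.float32)); print("board mm",r)
d=big(cv2.inRange(hsv,(60,90,20),(95,255,255)),(295,105,365,178))|b
c=cv2.convexHull(max(cv2.findContours(d,0,1)[0],key=cv2.contourArea))[:,0].astype(np.float32); e=cv2.fitEllipse(c); print(e,atz(T,e[0],.04))
w=cv2.imread('pics/w5.png'); h=cv2.cvtColor(w,cv2.COLOR_BGR2HSV)
print(h[196,205:320:3,2]); print(h[110:235:3,264,2])
E
```

```text
board mm ((645.63623046875, -204.63516235351562), (103.3099365234375, 104.73346710205078), 89.2884292602539)
((326.7854309082031, 141.96701049804688), (47.842166900634766, 48.52669143676758), 115.7112808227539) [ 0.64459763 -0.20328871  0.04      ]
[120 123 127 124  92  88  89  89  89  81  89  87  88  88  89  88  88  89
  86  86  88  88  88  87  88  85  85  86  83  86  81  84  85  88  84 113
 121 122 119]
[ 72  71  69  69  64  85  34  32  38  48  47  46  46  46  48  32  34  81
  84  83  85  84  85  84  86  86  86  86  87  87  88  90  90  90  89  91
  93  89  89  88 124 121]
```

```bash
cat >> h.py <<'E'
from scipy.optimize import minimize
A=np.linspace(0,2*np.pi,72)
def render(C,xyz,prof,s=4):
    "silhouette of stacked frusta prof=[(r0,z0,r1,z1)..] at xyz, s x upsampled"
    m=np.zeros((384*s,512*s),np.uint8)
    for r0,z0,r1,z1 in prof:
        X=np.vstack([np.c_[xyz[0]+r*np.cos(A),xyz[1]+r*np.sin(A),np.full(72,xyz[2]+z)] for r,z in((r0,z0),(r1,z1))])
        h=cv2.convexHull(((proj(C,X)+.5)*s-.5).astype(np.float32)).round().astype(np.int32); cv2.fillConvexPoly(m,h,255)
    return m
def fit(views,prof,x0,s=4):
    "views=[(C,mask)]; returns xyz best IoU"
    up=[cv2.resize(m,None,fx=s,fy=s,interpolation=cv2.INTER_NEAREST) for _,m in views]
    def cost(x):
        v=0
        for (C,_),u in zip(views,up):
            r=render(C,x if len(x)==3 else [*x,0],prof,s); v+=1-(r&u).sum(dtype=float)/max((r|u).sum(dtype=float),1)
        return v
    q=minimize(cost,x0,method='Nelder-Mead',options=dict(initial_simplex=[x0]+[np.array(x0)+.006*np.eye(len(x0))[i] for i in range(len(x0))],xatol=1e-4,fatol=1e-5)); return q.x,q.fun
def mask(f,lo,hi,box):
    im=cv2.imread('pics/'+f); h=cv2.cvtColor(im,cv2.COLOR_BGR2HSV); m=cv2.inRange(h,lo,hi)
    if lo[0]==0: m|=cv2.inRange(h,(170,*lo[1:]),(180,*hi[1:]))
    o=np.zeros_like(m);x0,y0,x1,y1=box;o[y0:y1,x0:x1]=m[y0:y1,x0:x1]
    o=cv2.morphologyEx(o,cv2.MORPH_CLOSE,np.ones((5,5)));n,l,st,_=cv2.connectedComponentsWithStats(o)
    return (l==1+np.argmax(st[1:,4])).astype(np.uint8)*255
def fakeobs(p,r): return dict(tcp_pos=np.array(p),tool_rot=np.array(r))
BIG=[(.046,0,.040,.060),(.025,.060,.025,.084)]
MED=[(.038,0,.032,.050),(.020,.050,.020,.074)]
LAN=[(.028,0,.028,.034),(.028,.034,.011,.044),(.011,.044,.011,.068)]
E
python3 - <<'E'
from h import *
C5=cam("wrist",fakeobs([0.5025,0.0059,0.1957],[-8.128e-01,-3.0338,1.1e-3]))
C1=cam("wrist",fakeobs([0.5451,0.1926,0.2033],[.1532,3.1376,-.0021]))
m5=mask('w5.png',(100,100,15),(125,255,255),(200,110,320,240)); m1=mask('w1.png',(100,100,15),(125,255,255),(0,80,130,220))
T=cam("top"); mt=mask('top0.png',(100,100,15),(125,255,255),(230,165,280,215))
for b in (0,.010,.014):
    P=[(.046-.1*b,b,.040,.060),BIG[1]]
    print(b,fit([(C5,m5)],P,[.503,.006]),fit([(C5,m5),(C1,m1)],P,[.503,.006,0.]),fit([(T,mt)],P,[.503,.006]))
m=render(C5,[.503,.006,0],BIG,1); ys,xs=np.nonzero(m); y2,x2=np.nonzero(m5); print(xs.min(),xs.max(),ys.min(),ys.max(),x2.min(),x2.max(),y2.min(),y2.max())
E
```

```text
0 (array([0.50681189, 0.0060271 ]), np.float64(0.09065683357693477)) (array([ 0.50650049,  0.00509264, -0.00722343]), np.float64(0.1974062954986473)) (array([0.50457437, 0.00799079]), np.float64(0.1572729510214127))
0.01 (array([0.50564481, 0.00653841]), np.float64(0.072716268865605)) (array([ 0.50621346,  0.00528286, -0.00613599]), np.float64(0.13480672079964118)) (array([0.50266668, 0.0085335 ]), np.float64(0.136226034308779))
0.014 (array([0.50624483, 0.00624467]), np.float64(0.06535598804221832)) (array([ 0.506236  ,  0.0055263 , -0.00622263]), np.float64(0.10697188947017566)) (array([0.50331375, 0.00793263]), np.float64(0.12675337923998975))
212 309 121 229 215 310 127 228
```

```bash
python3 -c "
from h import *
plan(.506,.0055,.105,150)"
```

```text
t [-1.8  2.6 90.7] w [-0.04 -0.02 -0.2 ]
```

Request:
{"name": "send_rows", "arguments": {"motion": [{"jaw": 1,"tx": -2,"ty": 2.6,"tz": 30,"wx": 0,"wy": 0,"wz": -0.2},{"jaw": 1,"tx": -2,"ty": 2.6,"tz": 60,"wx": 0,"wy": 0,"wz": -0.2},{"jaw": 1,"tx": -2,"ty": 2.6,"tz": 83,"wx": 0,"wy": 0,"wz": -0.2},{"jaw": 1,"tx": -2,"ty": 2.6,"tz": 91,"wx": 0,"wy": 0,"wz": -0.2},{"jaw": 1,"tx": -2,"ty": 2.6,"tz": 91,"wx": 0,"wy": 0,"wz": -0.2},{"jaw": 1,"tx": -2,"ty": 2.6,"tz": 91,"wx": 0,"wy": 0,"wz": -0.2}]}}

```text
time: 11.95
tcp_pos: [0.5068, 0.0063, 0.1058]
tool_rot: [0.812, 3.034, 0.001]
wrist_force: [0.8, 0.5, 0.9]
gripper_width: 0.085
grip_force: 0.0
```

```bash
python3 - <<'E'
from h import *
o=get_obs(); print(repr(o['tcp_pos'].round(4)),repr(o['tool_rot'].round(4))); w=save('wrist','w6.png')
C=cam("wrist",o); im=cv2.imread('pics/w6.png')
u=proj(C,np.c_[.506+.025*np.cos(A),.0055+.025*np.sin(A),np.full(72,.084)])
big=cv2.resize(im[110:384,100:420],(800,685))[:600]
for p in (u-[100,110])*2.5: cv2.circle(big,tuple(int(v) for v in p),2,(0,255,255),-1)
cv2.imwrite('pics/c6.png',big)
E
```

```text
array([0.5068, 0.0063, 0.1058]) array([8.1220e-01, 3.0339e+00, 5.0000e-04])
```

View pics/c6.png

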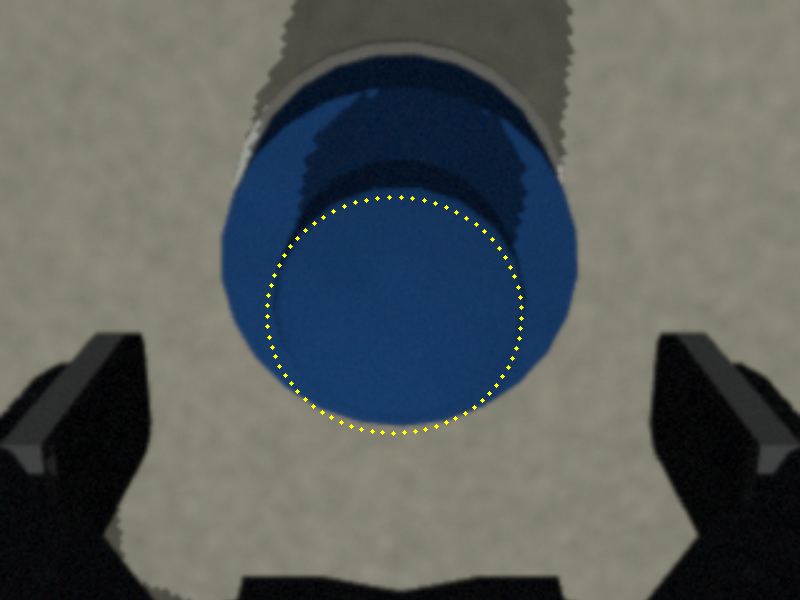

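The overlay circle sits about 7 px left of and 9 px below the true foot top, whose centre is at (402,306). The pot is therefore 2 mm further along tool x and already centred between the pads. Next I'll descend and grip.

Request:
{"name": "send_rows", "arguments": {"motion": [{"jaw": 1,"tx": 2,"ty": 0.3,"tz": 12,"wx": 0,"wy": 0,"wz": 0},{"jaw": 1,"tx": 2,"ty": 0.3,"tz": 24,"wx": 0,"wy": 0,"wz": 0},{"jaw": 1,"tx": 2,"ty": 0.3,"tz": 30,"wx": 0,"wy": 0,"wz": 0},{"jaw": 1,"tx": 2,"ty": 0.3,"tz": 32.5,"wx": 0,"wy": 0,"wz": 0},{"jaw": 1,"tx": 2,"ty": 0.3,"tz": 32.5,"wx": 0,"wy": 0,"wz": 0},{"jaw": 1,"tx": 2,"ty": 0.3,"tz": 32.5,"wx": 0,"wy": 0,"wz": 0}]}}

```text
time: 12.6
tcp_pos: [0.5046, 0.008, 0.0727]
tool_rot: [0.811, 3.035, 0.0]
wrist_force: [0.6, -0.2, -0.5]
gripper_width: 0.0856
grip_force: 0.0
```

Request:
{"name": "send_rows", "arguments": {"motion": [{"jaw": -1,"tx": 0,"ty": 0,"tz": 0,"wx": 0,"wy": 0,"wz": 0},{"jaw": -1,"tx": 0,"ty": 0,"tz": 0,"wx": 0,"wy": 0,"wz": 0},{"jaw": -1,"tx": 0,"ty": 0,"tz": 0,"wx": 0,"wy": 0,"wz": 0},{"jaw": -1,"tx": 0,"ty": 0,"tz": 0,"wx": 0,"wy": 0,"wz": 0},{"jaw": -1,"tx": 0,"ty": 0,"tz": 0,"wx": 0,"wy": 0,"wz": 0},{"jaw": -1,"tx": 0,"ty": 0,"tz": 0,"wx": 0,"wy": 0,"wz": 0}], "squeeze": 50}}

```text
time: 13.2
tcp_pos: [0.5046, 0.0077, 0.073]
tool_rot: [0.811, 3.035, -0.001]
wrist_force: [-1.1, -1.2, 5.7]
gripper_width: 0.0483
grip_force: 51.2
```

Request:
{"name": "send_rows", "arguments": {"motion": [{"jaw": -1,"tx": 0,"ty": 0,"tz": -3,"wx": 0,"wy": 0,"wz": 0},{"jaw": -1,"tx": 0,"ty": 0,"tz": -12,"wx": 0,"wy": 0,"wz": 0},{"jaw": -1,"tx": 0,"ty": 0,"tz": -30,"wx": 0,"wy": 0,"wz": 0},{"jaw": -1,"tx": 0,"ty": 0,"tz": -55,"wx": 0,"wy": 0,"wz": 0},{"jaw": -1,"tx": 0,"ty": 0,"tz": -80,"wx": 0,"wy": 0,"wz": 0},{"jaw": -1,"tx": 0,"ty": 0,"tz": -105,"wx": 0,"wy": 0,"wz": 0},{"jaw": -1,"tx": 0,"ty": 0,"tz": -115,"wx": 0,"wy": 0,"wz": 0},{"jaw": -1,"tx": 0,"ty": 0,"tz": -115,"wx": 0,"wy": 0,"wz": 0}], "squeeze": 60}}

```text
time: 14.0
tcp_pos: [0.5051, 0.0079, 0.1888]
tool_rot: [0.811, 3.033, 0.0]
wrist_force: [-1.2, 0.3, -3.7]
gripper_width: 0.0482
grip_force: 62.6
```

```bash
python3 -c "
from h import *
print(get_obs()['wrist_force'])
plan(.6456,-.2046,.188,150)"
```

```text
[-1.17457044  0.26621899 -3.69952687]
t [-227.8 -114.     1.2] w [0.05 0.13 0.06]
```

Lifted (3.7 N, as expected). Carry it to the turntable.

Request:
{"name": "send_rows", "arguments": {"motion": [{"jaw": -1,"tx": -10,"ty": -5,"tz": 0,"wx": 0,"wy": 0,"wz": 0},{"jaw": -1,"tx": -30,"ty": -15,"tz": 0,"wx": 0,"wy": 0,"wz": 0},{"jaw": -1,"tx": -60,"ty": -30,"tz": 0,"wx": 0,"wy": 0,"wz": 0},{"jaw": -1,"tx": -90,"ty": -45,"tz": 0,"wx": 0,"wy": 0,"wz": 0},{"jaw": -1,"tx": -120,"ty": -60,"tz": 0,"wx": 0,"wy": 0,"wz": 0},{"jaw": -1,"tx": -150,"ty": -75,"tz": 0,"wx": 0,"wy": 0,"wz": 0},{"jaw": -1,"tx": -180,"ty": -90,"tz": 0,"wx": 0,"wy": 0,"wz": 0},{"jaw": -1,"tx": -206,"ty": -103,"tz": 0,"wx": 0,"wy": 0,"wz": 0},{"jaw": -1,"tx": -222,"ty": -111,"tz": 0,"wx": 0,"wy": 0,"wz": 0},{"jaw": -1,"tx": -228,"ty": -114,"tz": 0,"wx": 0,"wy": 0,"wz": 0},{"jaw": -1,"tx": -228,"ty": -114,"tz": 0,"wx": 0,"wy": 0,"wz": 0},{"jaw": -1,"tx": -228,"ty": -114,"tz": 0,"wx": 0,"wy": 0,"wz": 0}]}}

```text
time: 15.2
tcp_pos: [0.6446, -0.2034, 0.1866]
tool_rot: [-0.809, -3.034, -0.001]
wrist_force: [0.3, 0.9, -4.1]
gripper_width: 0.0484
grip_force: 62.6
```

```bash
python3 -c "
from h import *
o=get_obs();print(o['tcp_pos'].round(4),yaw()[0])
plan(.6456,-.2046,.128,150)"
```

```text
[ 0.6446 -0.2034  0.1866] 150.1418756614153
t [-1.6 -0.5 58.6] w [ 0.01 -0.12  0.14]
```

Request:
{"name": "send_rows", "arguments": {"motion": [{"jaw": -1,"tx": -1.5,"ty": -0.5,"tz": 15,"wx": 0,"wy": 0,"wz": 0},{"jaw": -1,"tx": -1.5,"ty": -0.5,"tz": 35,"wx": 0,"wy": 0,"wz": 0},{"jaw": -1,"tx": -1.5,"ty": -0.5,"tz": 50,"wx": 0,"wy": 0,"wz": 0},{"jaw": -1,"tx": -1.5,"ty": -0.5,"tz": 56,"wx": 0,"wy": 0,"wz": 0},{"jaw": -1,"tx": -1.5,"ty": -0.5,"tz": 59,"wx": 0,"wy": 0,"wz": 0},{"jaw": -1,"tx": -1.5,"ty": -0.5,"tz": 59,"wx": 0,"wy": 0,"wz": 0}]}}

```text
time: 15.8
tcp_pos: [0.6464, -0.2056, 0.1285]
tool_rot: [-0.811, -3.035, -0.0]
wrist_force: [0.2, -0.7, -2.8]
gripper_width: 0.0481
grip_force: 62.6
```

```bash
python3 - <<'E'
from h import *
o=get_obs(); print(repr(o['tcp_pos'].round(4)),yaw()[0])
b=save('scene','s7.png'); w=save('wrist','w7.png')
bg=lambda x:cv2.cvtColor(x,cv2.COLOR_RGB2BGR)
B=cv2.resize(bg(b)[170:310,180:300],(400,467),interpolation=cv2.INTER_CUBIC);W=cv2.resize(bg(w)[:,:],(400,300))
W=cv2.resize(bg(w)[60:384,100:420],(400,405)); W=np.vstack([W,np.zeros((62,400,3),np.uint8)])
cv2.imwrite('pics/c7.png',np.hstack([B,W]))
E
```

```text
array([ 0.6464, -0.2056,  0.1285]) 150.08842112863303
```

View pics/c7.png

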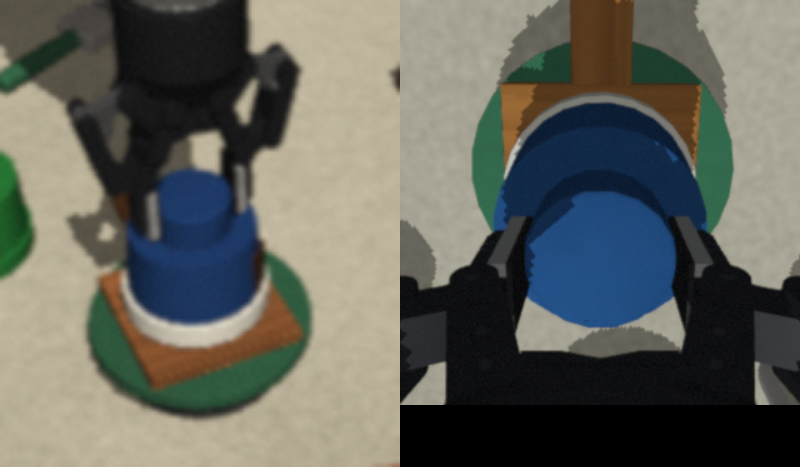

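Scene view: the blue pot hangs upright just above the board, roughly centred. The wrist view shows the board's handle-side edge at crop y≈85 and the rim arc top at y≈93. I'll compare these with predictions.

```bash
python3 - <<'E'
from h import *
C=cam("wrist"); y,R=yaw(); t=get_obs()['tcp_pos']; S=400/320
loc=lambda uv,z: (R.T@(atz(C,uv,z)-t)*1000).round(1)[:2]
f=lambda cx,cy:(100+cx/S,60+cy/S)
print("board edge pts in tool", loc(f(515-400,85),.05),loc(f(690-400,85),.05),"handle sides",loc(f(571-400,60),.05),loc(f(634-400,60),.05))
print("board corners L,R",loc(f(500-400,85),.05),loc(f(701-400,85),.05))
zb=t[2]-.073; print("rim far edge", loc(f(600-400,93),zb))
zt=zb+.084; print("foot top far/near",loc(f(600-400,190),zt),loc(f(600-400,327),zt))
E
```

```text
board edge pts in tool [ 48.7 -42. ] [48.7 44.5] handle sides [ 60.7 -14.1] [60.7 16.6]
board corners L,R [ 48.7 -49.4] [48.7 49.9]
rim far edge [45.5  0. ]
foot top far/near [25.2 -0.1] [-23.  -0.]
```

Request:
{"name": "send_rows", "arguments": {"motion": [{"jaw": -1,"tx": -0.3,"ty": 0.6,"tz": 2,"wx": 0,"wy": 0,"wz": 0},{"jaw": -1,"tx": -0.3,"ty": 0.6,"tz": 4,"wx": 0,"wy": 0,"wz": 0},{"jaw": -1,"tx": -0.3,"ty": 0.6,"tz": 5,"wx": 0,"wy": 0,"wz": 0},{"jaw": -1,"tx": -0.3,"ty": 0.6,"tz": 5,"wx": 0,"wy": 0,"wz": 0},{"jaw": -1,"tx": -0.3,"ty": 0.6,"tz": 5,"wx": 0,"wy": 0,"wz": 0}]}}

```text
time: 16.4
tcp_pos: [0.6468, -0.2055, 0.1236]
tool_rot: [-0.811, -3.035, -0.0]
wrist_force: [1.1, -0.1, -3.7]
gripper_width: 0.0481
grip_force: 62.6
```

Request:
{"name": "send_rows", "arguments": {"motion": [{"jaw": -1,"tx": 0.4,"ty": 0,"tz": 0.6,"wx": 0,"wy": 0,"wz": 0},{"jaw": -1,"tx": 0.4,"ty": 0,"tz": 1.0,"wx": 0,"wy": 0,"wz": 0},{"jaw": -1,"tx": 0.4,"ty": 0,"tz": 1.0,"wx": 0,"wy": 0,"wz": 0}]}}

```text
time: 16.7
tcp_pos: [0.6467, -0.2053, 0.1232]
tool_rot: [0.811, 3.034, -0.0]
wrist_force: [-2.0, 0.9, 1.8]
gripper_width: 0.0484
grip_force: 63.1
```

Request:
{"name": "send_rows", "arguments": {"motion": [{"jaw": 0.3,"tx": 0,"ty": 0,"tz": 0,"wx": 0,"wy": 0,"wz": 0},{"jaw": 0.6,"tx": 0,"ty": 0,"tz": 0,"wx": 0,"wy": 0,"wz": 0},{"jaw": 1,"tx": 0,"ty": 0,"tz": 0,"wx": 0,"wy": 0,"wz": 0},{"jaw": 1,"tx": 0,"ty": 0,"tz": 0,"wx": 0,"wy": 0,"wz": 0},{"jaw": 1,"tx": 0,"ty": 0,"tz": 0,"wx": 0,"wy": 0,"wz": 0},{"jaw": 1,"tx": 0,"ty": 0,"tz": -10,"wx": 0,"wy": 0,"wz": 0},{"jaw": 1,"tx": 0,"ty": 0,"tz": -30,"wx": 0,"wy": 0,"wz": 0},{"jaw": 1,"tx": 0,"ty": 0,"tz": -60,"wx": 0,"wy": 0,"wz": 0},{"jaw": 1,"tx": 0,"ty": 0,"tz": -100,"wx": 0,"wy": 0,"wz": 0},{"jaw": 1,"tx": 0,"ty": 0,"tz": -110,"wx": 0,"wy": 0,"wz": 0},{"jaw": 1,"tx": 0,"ty": 0,"tz": -110,"wx": 0,"wy": 0,"wz": 0}]}}

```text
time: 17.8
tcp_pos: [0.6477, -0.2052, 0.2356]
tool_rot: [0.81, 3.03, -0.0]
wrist_force: [-0.1, -0.1, -0.4]
gripper_width: 0.0851
grip_force: 0.0
```

```bash
python3 - <<'E'
from h import *
o=get_obs(); print(repr(o['tcp_pos'].round(4)),repr(o['tool_rot'].round(4)))
save('wrist','w8.png')
T=cam("top"); m=mask('top0.png',(0,130,40),(6,255,255),(372,175,412,212)); m2=mask('top0.png',(0,130,40),(6,255,255),(360,215,415,265))
ys,xs=np.nonzero(m); print(xs.min(),xs.max(),ys.min(),ys.max(),m2.any() and (np.ptp(np.nonzero(m2)[1]),))
print(fit([(T,m)],MED,[.50,-.38]))
plan(.50,-.38,.2,150)
E
```

```text
array([ 0.6477, -0.2052,  0.2356]) array([ 8.1010e-01,  3.0305e+00, -2.0000e-04])
378 405 180 205 (np.int64(41),)
(array([ 0.50156163, -0.39702322]), np.float64(0.15644051130776793))
t [  40.  -224.6   33.3] w [0.   0.09 0.07]
```

Request:
{"name": "send_rows", "arguments": {"motion": [{"jaw": 1,"tx": 9,"ty": -45,"tz": 5,"wx": 0,"wy": 0,"wz": 0},{"jaw": 1,"tx": 18,"ty": -90,"tz": 10,"wx": 0,"wy": 0,"wz": 0},{"jaw": 1,"tx": 27,"ty": -135,"tz": 30,"wx": 0,"wy": 0,"wz": 0},{"jaw": 1,"tx": 36,"ty": -180,"tz": 50,"wx": 0,"wy": 0,"wz": 0},{"jaw": 1,"tx": 38,"ty": -215,"tz": 75,"wx": 0,"wy": 0,"wz": 0},{"jaw": 1,"tx": 38,"ty": -228,"tz": 85,"wx": 0,"wy": 0,"wz": 0},{"jaw": 1,"tx": 38,"ty": -228,"tz": 85,"wx": 0,"wy": 0,"wz": 0},{"jaw": 1,"tx": 38,"ty": -228,"tz": 85,"wx": 0,"wy": 0,"wz": 0}]}}

```text
time: 18.65
tcp_pos: [0.5008, -0.3823, 0.1473]
tool_rot: [-0.809, -3.035, -0.003]
wrist_force: [0.5, 0.1, 0.2]
gripper_width: 0.0854
grip_force: 0.0
```

```bash
cat >> h.py <<'E'
def mark(f,C,x,y,z,r,out):
    im=cv2.imread('pics/'+f); X=np.c_[x+r*np.cos(A),y+r*np.sin(A),np.full(72,z)]
    big=cv2.resize(im[60:384,100:420],(640,648))[:600]
    for p in (proj(C,X)-[100,60])*2: cv2.circle(big,tuple(int(v) for v in p),1,(0,255,255),-1)
    cv2.imwrite('pics/'+out,big)
def loc(C,p,z,t,R): # viewed pixel of a mark() picture -> tool-frame mm
    return (R.T@(atz(C,(100+p[0]/2,60+p[1]/2),z)-t)*1000).round(1)[:2]
E
python3 - <<'E'
from h import *
o=get_obs(); print(repr(o['tcp_pos'].round(4)),repr(o['tool_rot'].round(4))); save('wrist','w9.png')
mark('w9.png',cam("wrist",o),*o['tcp_pos'][:2],.074,.02,'c9.png')
E
```

```text
array([ 0.5008, -0.3823,  0.1473]) array([-8.0930e-01, -3.0354e+00, -3.0000e-03])
```

View pics/c9.png

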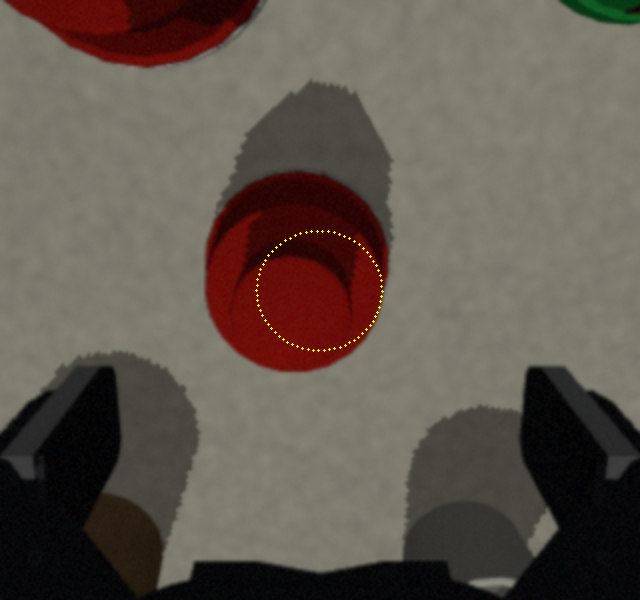

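The foot top shows at about (292,313), 120 px wide; the big red look-alike is at top-left. I'll move over the foot and lower, then take a second view for its height.

```bash
python3 - <<'E'
from h import *
C=cam("wrist"); y,R=yaw(); t=get_obs()['tcp_pos']
for z in (.064,.074): print(loc(C,(292,313),z,t,R))
E
```

```text
[-11.   -9.5]
[-7.4 -9. ]
```

Request:
{"name": "send_rows", "arguments": {"motion": [{"jaw": 1,"tx": -8,"ty": -9,"tz": 20,"wx": 0,"wy": 0,"wz": 0},{"jaw": 1,"tx": -8,"ty": -9,"tz": 40,"wx": 0,"wy": 0,"wz": 0},{"jaw": 1,"tx": -8,"ty": -9,"tz": 50,"wx": 0,"wy": 0,"wz": 0},{"jaw": 1,"tx": -8,"ty": -9,"tz": 50,"wx": 0,"wy": 0,"wz": 0},{"jaw": 1,"tx": -8,"ty": -9,"tz": 50,"wx": 0,"wy": 0,"wz": 0}]}}

```text
time: 19.2
tcp_pos: [0.5035, -0.3947, 0.0986]
tool_rot: [0.808, 3.035, 0.0]
wrist_force: [-0.0, 0.5, 0.0]
gripper_width: 0.0853
grip_force: 0.0
```

```bash
python3 - <<'E'
from h import *
o=get_obs(); print(repr(o['tcp_pos'].round(4)),repr(o['tool_rot'].round(4))); save('wrist','w10.png')
mark('w10.png',cam("wrist",o),*o['tcp_pos'][:2],.074,.02,'c10.png')
E
```

```text
array([ 0.5035, -0.3947,  0.0986]) array([8.0810e-01, 3.0347e+00, 3.0000e-04])
```

View pics/c10.png

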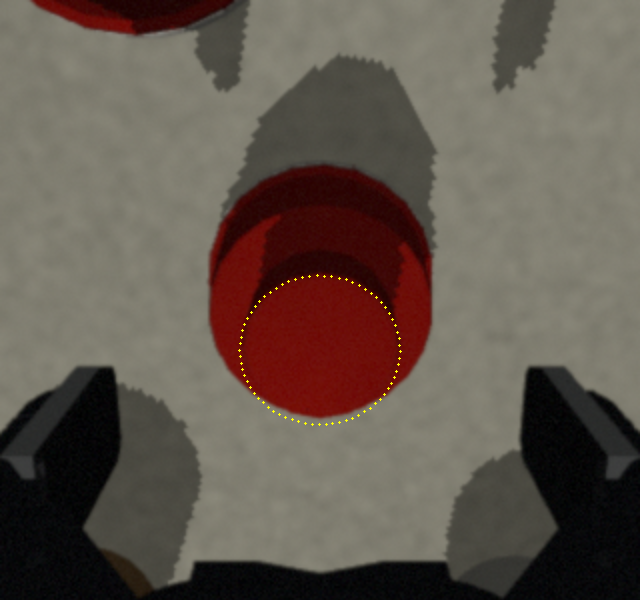

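The foot top is now at about (323,346), almost on the marked circle.

```bash
python3 - <<'E'
from h import *
C1=cam("wrist",fakeobs([ 0.5008, -0.3823,  0.1473],[-8.0930e-01, -3.0354e+00, -3.0000e-03])); C2=cam("wrist")
p=lambda a:(100+a[0]/2,60+a[1]/2)
print(tri([(C1,p((292,313))),(C2,p((323,346)))]))
y,R=yaw(); t=get_obs()['tcp_pos']; print(loc(C2,(323,346),.074,t,R),loc(C2,(321,275),.074,t,R),loc(C2,(321,416),.074,t,R)); 
E
```

```text
[ 0.50288705 -0.39386106  0.0726429 ]
[1.7 0.7] [20.2  0.2] [-17.7   0.3]
```

Request:
{"name": "send_rows", "arguments": {"motion": [{"jaw": 1,"tx": 1.4,"ty": 0.4,"tz": 14,"wx": 0,"wy": 0,"wz": 0},{"jaw": 1,"tx": 1.4,"ty": 0.4,"tz": 28,"wx": 0,"wy": 0,"wz": 0},{"jaw": 1,"tx": 1.4,"ty": 0.4,"tz": 35.5,"wx": 0,"wy": 0,"wz": 0},{"jaw": 1,"tx": 1.4,"ty": 0.4,"tz": 35.5,"wx": 0,"wy": 0,"wz": 0},{"jaw": 1,"tx": 1.4,"ty": 0.4,"tz": 35.5,"wx": 0,"wy": 0,"wz": 0},{"jaw": -1,"tx": 1.4,"ty": 0.4,"tz": 35.5,"wx": 0,"wy": 0,"wz": 0},{"jaw": -1,"tx": 1.4,"ty": 0.4,"tz": 35.5,"wx": 0,"wy": 0,"wz": 0},{"jaw": -1,"tx": 1.4,"ty": 0.4,"tz": 35.5,"wx": 0,"wy": 0,"wz": 0},{"jaw": -1,"tx": 1.4,"ty": 0.4,"tz": 35.5,"wx": 0,"wy": 0,"wz": 0},{"jaw": -1,"tx": 1.4,"ty": 0.4,"tz": 35.5,"wx": 0,"wy": 0,"wz": 0},{"jaw": -1,"tx": 1.4,"ty": 0.4,"tz": 35.5,"wx": 0,"wy": 0,"wz": 0},{"jaw": -1,"tx": 1.4,"ty": 0.4,"tz": 35.5,"wx": 0,"wy": 0,"wz": 0}], "squeeze": 50}}

```text
time: 20.45
tcp_pos: [0.5015, -0.3948, 0.0627]
tool_rot: [0.811, 3.034, -0.001]
wrist_force: [-0.6, 0.9, 4.9]
gripper_width: 0.0386
grip_force: 50.0
```

Request:
{"name": "send_rows", "arguments": {"motion": [{"jaw": -1,"tx": 0,"ty": 0,"tz": -3,"wx": 0,"wy": 0,"wz": 0},{"jaw": -1,"tx": 0,"ty": 0,"tz": -12,"wx": 0,"wy": 0,"wz": 0},{"jaw": -1,"tx": 0,"ty": 0,"tz": -30,"wx": 0,"wy": 0,"wz": 0},{"jaw": -1,"tx": 0,"ty": 0,"tz": -55,"wx": 0,"wy": 0,"wz": 0},{"jaw": -1,"tx": 0,"ty": 0,"tz": -85,"wx": 0,"wy": 0,"wz": 0},{"jaw": -1,"tx": 0,"ty": 0,"tz": -115,"wx": 0,"wy": 0,"wz": 0},{"jaw": -1,"tx": 0,"ty": 0,"tz": -145,"wx": 0,"wy": 0,"wz": 0},{"jaw": -1,"tx": 0,"ty": 0,"tz": -170,"wx": 0,"wy": 0,"wz": 0},{"jaw": -1,"tx": 0,"ty": 0,"tz": -180,"wx": 0,"wy": 0,"wz": 0},{"jaw": -1,"tx": 0,"ty": 0,"tz": -180,"wx": 0,"wy": 0,"wz": 0},{"jaw": -1,"tx": 0,"ty": 0,"tz": -180,"wx": 0,"wy": 0,"wz": 0}]}}

```text
time: 21.55
tcp_pos: [0.5006, -0.3944, 0.2408]
tool_rot: [-0.811, -3.033, -0.001]
wrist_force: [0.0, -0.3, -2.6]
gripper_width: 0.0384
grip_force: 50.6
```

```bash
python3 - <<'E'
from h import *
print(get_obs()['tcp_pos'],get_obs()['wrist_force'].round(1)); plan(.6465,-.2052,.243,150)
# large pot from w8 silhouette (blue) at base z=.05
C=cam("wrist",fakeobs([ 0.6477, -0.2052,  0.2356],[ 8.1010e-01,  3.0305e+00, -2.0000e-04]))
m=mask('w8.png',(100,100,15),(125,255,255),(150,60,370,260))
P=[(.046-.0014,.014,.040,.060),BIG[1]]
P=[(a,b+.05,c,d+.05) for a,b,c,d in P]; print(fit([(C,m)],P,[.6465,-.2052]))
E
```

```text
[ 0.50061497 -0.39443337  0.24082062] [ 0.  -0.3 -2.6]
t [-32.  236.8  -2.2] w [-0.   -0.1   0.07]
(array([ 0.64838317, -0.20618385]), np.float64(0.060471840518188325))
```

Request:
{"name": "send_rows", "arguments": {"motion": [{"jaw": -1,"tx": -1,"ty": 10,"tz": 0,"wx": 0,"wy": 0,"wz": 0},{"jaw": -1,"tx": -4,"ty": 30,"tz": 0,"wx": 0,"wy": 0,"wz": 0},{"jaw": -1,"tx": -8,"ty": 60,"tz": 0,"wx": 0,"wy": 0,"wz": 0},{"jaw": -1,"tx": -12,"ty": 90,"tz": 0,"wx": 0,"wy": 0,"wz": 0},{"jaw": -1,"tx": -16,"ty": 120,"tz": 0,"wx": 0,"wy": 0,"wz": 0},{"jaw": -1,"tx": -20,"ty": 150,"tz": 0,"wx": 0,"wy": 0,"wz": 0},{"jaw": -1,"tx": -24,"ty": 180,"tz": 0,"wx": 0,"wy": 0,"wz": 0},{"jaw": -1,"tx": -28,"ty": 208,"tz": 0,"wx": 0,"wy": 0,"wz": 0},{"jaw": -1,"tx": -31,"ty": 228,"tz": 0,"wx": 0,"wy": 0,"wz": 0},{"jaw": -1,"tx": -32,"ty": 237,"tz": 0,"wx": 0,"wy": 0,"wz": 0},{"jaw": -1,"tx": -32,"ty": 237,"tz": 0,"wx": 0,"wy": 0,"wz": 0},{"jaw": -1,"tx": -32,"ty": 237,"tz": 0,"wx": 0,"wy": 0,"wz": 0}], "squeeze": 60}}

```text
time: 22.75
tcp_pos: [0.6466, -0.2061, 0.2413]
tool_rot: [-0.812, -3.034, 0.001]
wrist_force: [-0.7, -0.2, -2.7]
gripper_width: 0.0383
grip_force: 61.4
```

```bash
python3 - <<'E'
from h import *
print(get_obs()['tcp_pos']); plan(.6467,-.2050,.204,150)
E
```

```text
[ 0.64658287 -0.20610857  0.24132203]
t [ 0.4  1.1 37.3] w [-0.06 -0.06  0.03]
```

Request:
{"name": "send_rows", "arguments": {"motion": [{"jaw": -1,"tx": 0.4,"ty": 1,"tz": 12,"wx": 0,"wy": 0,"wz": 0},{"jaw": -1,"tx": 0.4,"ty": 1,"tz": 24,"wx": 0,"wy": 0,"wz": 0},{"jaw": -1,"tx": 0.4,"ty": 1,"tz": 34,"wx": 0,"wy": 0,"wz": 0},{"jaw": -1,"tx": 0.4,"ty": 1,"tz": 40,"wx": 0,"wy": 0,"wz": 0},{"jaw": -1,"tx": 0.4,"ty": 1,"tz": 40,"wx": 0,"wy": 0,"wz": 0},{"jaw": -1,"tx": 0.4,"ty": 1,"tz": 40,"wx": 0,"wy": 0,"wz": 0}]}}

```text
time: 23.35
tcp_pos: [0.6474, -0.2042, 0.2021]
tool_rot: [-0.811, -3.035, -0.0]
wrist_force: [0.7, -0.5, -1.7]
gripper_width: 0.0381
grip_force: 61.5
```

```bash
python3 - <<'E'
from h import *
o=get_obs(); print(repr(o['tcp_pos'].round(4)),yaw()[0])
b=save('scene','s11.png'); w=save('wrist','w11.png')
bg=lambda x:cv2.cvtColor(x,cv2.COLOR_RGB2BGR)
B=cv2.resize(bg(b)[130:310,180:300],(400,600),interpolation=cv2.INTER_CUBIC)
W=cv2.resize(bg(w)[60:384,100:420],(400,405)); W=np.vstack([W,np.zeros((195,400,3),np.uint8)])
cv2.imwrite('pics/c11.png',np.hstack([B,W]))
E
```

```text
array([ 0.6474, -0.2042,  0.2021]) 150.0669592565935
```

View pics/c11.png

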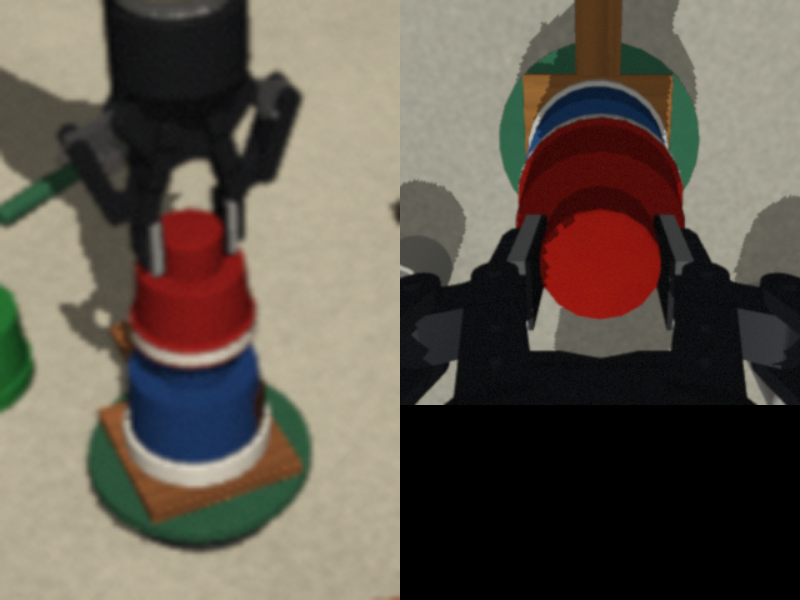

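The red pot hangs right above the blue foot, and the stack is aligned left to right in the scene view. The wrist view shows far edges at crop y≈75 (board), 80 (blue rim) and 117 (red rim).

```bash
python3 - <<'E'
from h import *
C=cam("wrist"); y,R=yaw(); t=get_obs()['tcp_pos']; S=1.25
L=lambda cx,cy,z:(R.T@(atz(C,(100+(cx-400)/S,60+cy/S),z)-t)*1000).round(1)[:2]
print("board",L(598,75,.05)-[50,0],L(524,76,.05),L(672,76,.05),"blue",L(598,80,.05)-[46,0],"red rim",L(601,117,t[2]-.0627)-[38,0],"foot",L(601,209,t[2]+.0113)-[20,0],L(601,318,t[2]+.0113)+[20,0])
m=cv2.inRange(cv2.cvtColor(cv2.imread('pics/w11.png'),cv2.COLOR_BGR2HSV),(0,0,0),(180,255,255))
im=cv2.imread('pics/w11.png'); print(im[112:160,260].tolist()[::2])
E
```

```text
board [-1.  -1.2] [ 48.3 -50.2] [48.3 47.8] blue [-0.3 -1.2] red rim [-2.5  0.5] foot [-0.9  0.2] [0.7 0.3]
[[24, 50, 77], [28, 50, 77], [27, 51, 77], [22, 51, 76], [25, 49, 76], [33, 56, 83], [80, 87, 90], [113, 119, 121], [100, 102, 100], [54, 32, 22], [48, 26, 9], [49, 30, 10], [51, 30, 12], [52, 31, 14], [69, 40, 17], [70, 40, 15], [70, 38, 13], [69, 39, 15], [69, 37, 14], [72, 52, 40], [81, 87, 87], [24, 28, 70], [12, 15, 84], [6, 10, 82]]
```

Request:
{"name": "send_rows", "arguments": {"motion": [{"jaw": -1,"tx": 0,"ty": -1,"tz": 0,"wx": 0,"wy": 0,"wz": 0},{"jaw": -1,"tx": 0,"ty": -1,"tz": 8,"wx": 0,"wy": 0,"wz": 0},{"jaw": -1,"tx": 0,"ty": -1,"tz": 15,"wx": 0,"wy": 0,"wz": 0},{"jaw": -1,"tx": 0,"ty": -1,"tz": 22,"wx": 0,"wy": 0,"wz": 0},{"jaw": -1,"tx": 0,"ty": -1,"tz": 27,"wx": 0,"wy": 0,"wz": 0},{"jaw": -1,"tx": 0,"ty": -1,"tz": 28,"wx": 0,"wy": 0,"wz": 0},{"jaw": -1,"tx": 0,"ty": -1,"tz": 28,"wx": 0,"wy": 0,"wz": 0}]}}

```text
time: 24.15
tcp_pos: [0.6468, -0.2049, 0.1738]
tool_rot: [-0.811, -3.035, -0.0]
wrist_force: [0.7, 0.2, -1.3]
gripper_width: 0.0381
grip_force: 62.0
```

Request:
{"name": "send_rows", "arguments": {"motion": [{"jaw": -1,"tx": 0,"ty": 0,"tz": 0.7,"wx": 0,"wy": 0,"wz": 0},{"jaw": -1,"tx": 0,"ty": 0,"tz": 1.2,"wx": 0,"wy": 0,"wz": 0},{"jaw": -1,"tx": 0,"ty": 0,"tz": 1.2,"wx": 0,"wy": 0,"wz": 0}]}}

```text
time: 24.45
tcp_pos: [0.6469, -0.2051, 0.173]
tool_rot: [0.811, 3.035, -0.0]
wrist_force: [-0.3, -0.9, -1.9]
gripper_width: 0.0383
grip_force: 62.0
```

Request:
{"name": "send_rows", "arguments": {"motion": [{"jaw": -1,"tx": 0,"ty": 0,"tz": 0.6,"wx": 0,"wy": 0,"wz": 0},{"jaw": -1,"tx": 0,"ty": 0,"tz": 0.6,"wx": 0,"wy": 0,"wz": 0},{"jaw": -1,"tx": 0,"ty": 0,"tz": 0.6,"wx": 0,"wy": 0,"wz": 0}]}}

```text
time: 24.75
tcp_pos: [0.6471, -0.2051, 0.1729]
tool_rot: [0.811, 3.034, -0.0]
wrist_force: [-0.8, 0.6, 3.1]
gripper_width: 0.038
grip_force: 62.3
```

Request:
{"name": "send_rows", "arguments": {"motion": [{"jaw": 0.2,"tx": 0,"ty": 0,"tz": 0,"wx": 0,"wy": 0,"wz": 0},{"jaw": 0.6,"tx": 0,"ty": 0,"tz": 0,"wx": 0,"wy": 0,"wz": 0},{"jaw": 1,"tx": 0,"ty": 0,"tz": 0,"wx": 0,"wy": 0,"wz": 0},{"jaw": 1,"tx": 0,"ty": 0,"tz": 0,"wx": 0,"wy": 0,"wz": 0},{"jaw": 1,"tx": 0,"ty": 0,"tz": 0,"wx": 0,"wy": 0,"wz": 0},{"jaw": 1,"tx": 0,"ty": 0,"tz": -10,"wx": 0,"wy": 0,"wz": 0},{"jaw": 1,"tx": 0,"ty": 0,"tz": -30,"wx": 0,"wy": 0,"wz": 0},{"jaw": 1,"tx": 0,"ty": 0,"tz": -60,"wx": 0,"wy": 0,"wz": 0},{"jaw": 1,"tx": 0,"ty": 0,"tz": -90,"wx": 0,"wy": 0,"wz": 0},{"jaw": 1,"tx": 0,"ty": 0,"tz": -100,"wx": 0,"wy": 0,"wz": 0},{"jaw": 1,"tx": 0,"ty": 0,"tz": -100,"wx": 0,"wy": 0,"wz": 0}]}}

```text
time: 25.85
tcp_pos: [0.6477, -0.205, 0.2746]
tool_rot: [0.81, 3.031, -0.0]
wrist_force: [0.4, -0.1, -0.2]
gripper_width: 0.085
grip_force: 0.0
```

```bash
python3 - <<'E'
from h import *
o=get_obs(); print(repr(o['tcp_pos'].round(4)),repr(o['tool_rot'].round(4)),o['joint_positions'].round(2))
save('wrist','w12.png'); plan(.50,.372,.15,174)
E
```

```text
array([ 0.6477, -0.205 ,  0.2746]) array([ 8.1030e-01,  3.0315e+00, -2.0000e-04]) [ 0.66  0.57 -0.68  1.38  0.36  1.31  1.02]
t [415.4 426.8 122.2] w [-1.000e-02  6.000e-02 -2.393e+01]
```

Request:
{"name": "send_rows", "arguments": {"motion": [{"jaw": 1,"tx": 30,"ty": 31,"tz": 0,"wx": 0,"wy": 0,"wz": -2},{"jaw": 1,"tx": 62,"ty": 64,"tz": 0,"wx": 0,"wy": 0,"wz": -4},{"jaw": 1,"tx": 94,"ty": 97,"tz": 0,"wx": 0,"wy": 0,"wz": -6},{"jaw": 1,"tx": 126,"ty": 130,"tz": 0,"wx": 0,"wy": 0,"wz": -8},{"jaw": 1,"tx": 158,"ty": 162,"tz": 0,"wx": 0,"wy": 0,"wz": -10},{"jaw": 1,"tx": 190,"ty": 195,"tz": 0,"wx": 0,"wy": 0,"wz": -12},{"jaw": 1,"tx": 222,"ty": 228,"tz": 0,"wx": 0,"wy": 0,"wz": -14},{"jaw": 1,"tx": 254,"ty": 261,"tz": 0,"wx": 0,"wy": 0,"wz": -16},{"jaw": 1,"tx": 286,"ty": 294,"tz": 10,"wx": 0,"wy": 0,"wz": -18},{"jaw": 1,"tx": 318,"ty": 327,"tz": 30,"wx": 0,"wy": 0,"wz": -20},{"jaw": 1,"tx": 350,"ty": 360,"tz": 55,"wx": 0,"wy": 0,"wz": -22},{"jaw": 1,"tx": 382,"ty": 392,"tz": 85,"wx": 0,"wy": 0,"wz": -24},{"jaw": 1,"tx": 405,"ty": 416,"tz": 110,"wx": 0,"wy": 0,"wz": -24},{"jaw": 1,"tx": 415,"ty": 427,"tz": 122,"wx": 0,"wy": 0,"wz": -24},{"jaw": 1,"tx": 415,"ty": 427,"tz": 122,"wx": 0,"wy": 0,"wz": -24},{"jaw": 1,"tx": 415,"ty": 427,"tz": 122,"wx": 0,"wy": 0,"wz": -24}]}}

```text
time: 27.5
tcp_pos: [0.4998, 0.3713, 0.149]
tool_rot: [-0.161, -3.136, 0.003]
wrist_force: [1.2, 0.1, 0.1]
gripper_width: 0.0854
grip_force: 0.0
```

```bash
python3 - <<'E'
from h import *
o=get_obs(); print(repr(o['tcp_pos'].round(4)),repr(o['tool_rot'].round(4))); save('wrist','w13.png')
mark('w13.png',cam("wrist",o),*o['tcp_pos'][:2],.068,.011,'c13.png')
im=cv2.cvtColor(snapshot('top'),cv2.COLOR_RGB2BGR); cv2.imwrite('pics/t13.png',im)
E
```

```text
array([0.4998, 0.3713, 0.149 ]) array([-1.6120e-01, -3.1356e+00,  2.8000e-03])
```

View pics/c13.png

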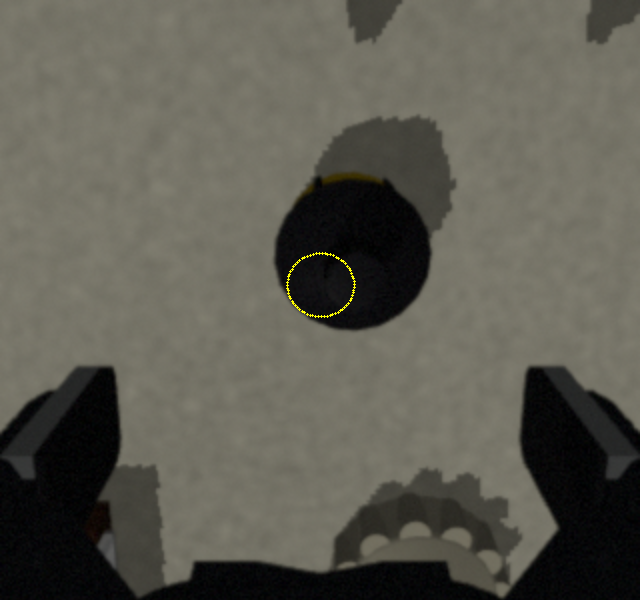

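The lantern's black roof is centred near (352,254) and its knob is faint at about (358,280), roughly 12 mm to tool +y of the TCP. I'll fit both numerically.

```bash
cat > lan.py <<'E'
from h import *
def lan(f,o,g=None):
    C=cam("wrist",o); R=Ro.from_rotvec(o['tool_rot']).as_matrix(); t=o['tcp_pos']
    im=cv2.imread('pics/'+f); h=cv2.cvtColor(im,cv2.COLOR_BGR2HSV)
    c=proj(C,[[*(g if g is not None else t[:2]),.04]])[0].astype(int); c0,r0=max(c[0]-75,150),max(c[1]-80,60)
    m=(cv2.inRange(h,(0,0,0),(180,255,38))|cv2.inRange(h,(15,150,40),(35,255,255)))
    o2=np.zeros_like(m); o2[r0:r0+160,c0:c0+150]=m[r0:r0+160,c0:c0+150]; o2=cv2.morphologyEx(o2,cv2.MORPH_OPEN,np.ones((5,5)))
    n,l,st,ce=cv2.connectedComponentsWithStats(o2); k=1+np.argmin(np.hypot(*(ce[1:]-c).T)+(st[1:,4]<800)*1e4); mm=(l==k).astype(np.uint8)*255
    print("mask",st[k].tolist())
    x,q=fit([(C,mm)],LAN,list(g if g is not None else t[:2])); print("fit",x,q,"tool mm",(R.T@(np.array([*x,t[2]])-t)*1000).round(1))
    return mm
E
python3 - <<'E'
from lan import *
o=fakeobs([0.4998,0.3713,0.149],[-1.612e-01,-3.1356,2.8e-3])
g=np.array([.5,.383])
m=lan('w13.png',o,g)
im=cv2.imread('pics/w13.png'); print(im[185:226:2,272:292:2].max(2).tolist()[:21:3])
v=cv2.GaussianBlur(im.max(2),(3,3),0); print(v[200,240:315:2],v[170:226:2,279])
E
```

```text
mask [238, 147, 77, 78, 4663]
fit [0.50097428 0.38331374] 0.04127962844330557 tool mm [ 0.1 12.1 -0. ]
[[1, 4, 10, 5, 8, 4, 1, 3, 6, 10], [16, 18, 18, 19, 18, 21, 17, 17, 18, 7], [19, 18, 19, 17, 17, 19, 23, 20, 12, 15], [20, 21, 20, 21, 20, 16, 17, 19, 18, 16], [23, 19, 14, 22, 20, 20, 13, 18, 8, 12], [17, 17, 18, 18, 18, 12, 15, 15, 15, 12], [14, 18, 17, 13, 11, 18, 16, 13, 12, 23]]
[ 37  14  14  16  17  17  18  19  20  20  21  18  21  22  21  20  19  19
  20  17  19  15  16  16  16  15  13  10  14  12  12  10  10  12  12  10
  52 111] [10  9  8  9  9  6  5  7 14 18 16 18 16 17 18 18 19 19 19 19 19 20 19 15
 14 14 14 45]
```

Request:
{"name": "send_rows", "arguments": {"motion": [{"jaw": 1,"tx": 0.5,"ty": 12,"tz": 20,"wx": 0,"wy": 0,"wz": 0},{"jaw": 1,"tx": 0.5,"ty": 12,"tz": 40,"wx": 0,"wy": 0,"wz": 0},{"jaw": 1,"tx": 0.5,"ty": 12,"tz": 50,"wx": 0,"wy": 0,"wz": 0},{"jaw": 1,"tx": 0.5,"ty": 12,"tz": 52,"wx": 0,"wy": 0,"wz": 0},{"jaw": 1,"tx": 0.5,"ty": 12,"tz": 52,"wx": 0,"wy": 0,"wz": 0}]}}

```text
time: 28.1
tcp_pos: [0.5016, 0.3834, 0.0988]
tool_rot: [0.164, 3.137, 0.0]
wrist_force: [-0.5, -0.9, 0.3]
gripper_width: 0.0853
grip_force: 0.0
```

```bash
python3 - <<'E'
from lan import *
o=get_obs(); print(o['tcp_pos'].round(4)); save('wrist','w14.png'); C=cam("wrist",o)
m=lan('w14.png',o)
im=cv2.imread('pics/w14.png')
crop=im[120:330,170:350].astype(float); g=np.clip(crop*6,0,255).astype(np.uint8); big=cv2.resize(g,None,fx=2.8,fy=2.8,interpolation=cv2.INTER_CUBIC)
for z,r in ((.068,.011),(.034,.028)):
    X=np.c_[o['tcp_pos'][0]+r*np.cos(A),o['tcp_pos'][1]+r*np.sin(A),np.full(72,z)]
    for p in (proj(C,X)-[170,120])*2.8: cv2.circle(big,tuple(int(v) for v in p),1,(255,0,255),-1)
# free-standing stack check alongside: top-camera crop with the arm away
t=cv2.imread('pics/t13.png')[100:190,280:375]; t=cv2.resize(t,(290,275),interpolation=cv2.INTER_CUBIC)
w=cv2.resize(cv2.imread('pics/w12.png')[40:300,130:390],(290,290))
side=np.vstack([t,w,np.zeros((max(0,big.shape[0]-565),290,3),np.uint8)])[:big.shape[0]]
cv2.imwrite('pics/c14.png',np.hstack([big,side])); print(big.shape)
E
```

```text
[0.5016 0.3834 0.0988]
mask [212, 155, 96, 97, 7101]
fit [0.50094513 0.38295251] 0.04526536227185507 tool mm [ 0.6 -0.5 -0. ]
(588, 504, 3)
```

View pics/c14.png

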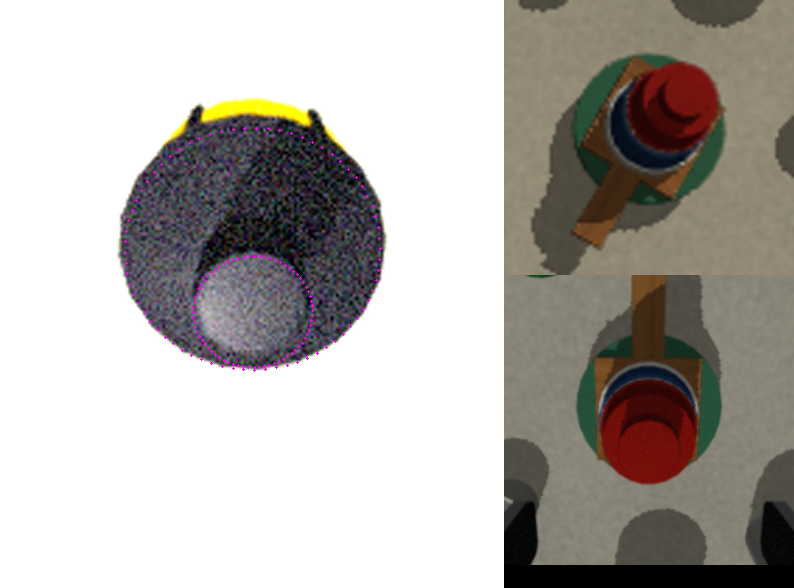

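The knob and roof edge match the predicted circles to within 1 mm. The insets show the red pot seated square on the blue one. Next I'll grip the lantern.

Request:
{"name": "send_rows", "arguments": {"motion": [{"jaw": 0.3,"tx": 0.6,"ty": -0.4,"tz": 14,"wx": 0,"wy": 0,"wz": 0},{"jaw": 0.3,"tx": 0.6,"ty": -0.4,"tz": 28,"wx": 0,"wy": 0,"wz": 0},{"jaw": 0.3,"tx": 0.6,"ty": -0.4,"tz": 38,"wx": 0,"wy": 0,"wz": 0},{"jaw": 0.3,"tx": 0.6,"ty": -0.4,"tz": 41,"wx": 0,"wy": 0,"wz": 0},{"jaw": 0.3,"tx": 0.6,"ty": -0.4,"tz": 41,"wx": 0,"wy": 0,"wz": 0},{"jaw": 0.3,"tx": 0.6,"ty": -0.4,"tz": 41,"wx": 0,"wy": 0,"wz": 0},{"jaw": -1,"tx": 0.6,"ty": -0.4,"tz": 41,"wx": 0,"wy": 0,"wz": 0},{"jaw": -1,"tx": 0.6,"ty": -0.4,"tz": 41,"wx": 0,"wy": 0,"wz": 0},{"jaw": -1,"tx": 0.6,"ty": -0.4,"tz": 41,"wx": 0,"wy": 0,"wz": 0},{"jaw": -1,"tx": 0.6,"ty": -0.4,"tz": 41,"wx": 0,"wy": 0,"wz": 0},{"jaw": -1,"tx": 0.6,"ty": -0.4,"tz": 41,"wx": 0,"wy": 0,"wz": 0},{"jaw": -1,"tx": 0.6,"ty": -0.4,"tz": 41,"wx": 0,"wy": 0,"wz": 0},{"jaw": -1,"tx": 0.6,"ty": -0.4,"tz": 41,"wx": 0,"wy": 0,"wz": 0}], "squeeze": 40}}

```text
time: 29.45
tcp_pos: [0.5006, 0.3838, 0.0577]
tool_rot: [0.163, 3.137, 0.0]
wrist_force: [0.3, -1.0, 4.7]
gripper_width: 0.0204
grip_force: 39.2
```

Request:
{"name": "send_rows", "arguments": {"motion": [{"jaw": -1,"tx": 0,"ty": 0,"tz": -3,"wx": 0,"wy": 0,"wz": 0},{"jaw": -1,"tx": 0,"ty": 0,"tz": -12,"wx": 0,"wy": 0,"wz": 0},{"jaw": -1,"tx": 0,"ty": 0,"tz": -30,"wx": 0,"wy": 0,"wz": 0},{"jaw": -1,"tx": 0,"ty": 0,"tz": -60,"wx": 0,"wy": 0,"wz": 0},{"jaw": -1,"tx": 0,"ty": 0,"tz": -90,"wx": 0,"wy": 0,"wz": 0},{"jaw": -1,"tx": 0,"ty": 0,"tz": -120,"wx": 0,"wy": 0,"wz": 0},{"jaw": -1,"tx": 0,"ty": 0,"tz": -150,"wx": 0,"wy": 0,"wz": 0},{"jaw": -1,"tx": 0,"ty": 0,"tz": -180,"wx": 0,"wy": 0,"wz": 0},{"jaw": -1,"tx": 0,"ty": 0,"tz": -210,"wx": 0,"wy": 0,"wz": 0},{"jaw": -1,"tx": 0,"ty": 0,"tz": -222,"wx": 0,"wy": 0,"wz": 0},{"jaw": -1,"tx": 0,"ty": 0,"tz": -225,"wx": 0,"wy": 0,"wz": 0},{"jaw": -1,"tx": 0,"ty": 0,"tz": -225,"wx": 0,"wy": 0,"wz": 0},{"jaw": -1,"tx": 0,"ty": 0,"tz": -225,"wx": 0,"wy": 0,"wz": 0}], "squeeze": 50}}

```text
time: 30.75
tcp_pos: [0.5, 0.3831, 0.2807]
tool_rot: [-0.162, -3.136, 0.003]
wrist_force: [0.1, -0.9, -0.6]
gripper_width: 0.0203
grip_force: 49.0
```

```bash
python3 - <<'E'
from h import *
print(get_obs()['tcp_pos'],get_obs()['wrist_force'].round(1)); plan(.6469,-.205,.283,150)
# red pot seating from w12 silhouette at base z=.11
C=cam("wrist",fakeobs([ 0.6477, -0.205 ,  0.2746],[ 8.1030e-01,  3.0315e+00, -2.0000e-04]))
m=mask('w12.png',(0,130,20),(8,255,255),(150,60,370,290))
for z in (.105,.11,.115): print(z,fit([(C,m)],[(a,b+z,c,d+z) for a,b,c,d in [(.0372,.007,.032,.05),MED[1]]],[.647,-.205]))
E
```

```text
[0.49998583 0.38308424 0.28069627] [ 0.1 -0.9 -0.6]
t [-206.8 -569.8   -1.6] w [-0.12 -0.07 24.08]
0.105 (array([ 0.64802663, -0.20588824]), np.float64(0.025233005310689838))
0.11 (array([ 0.64656397, -0.20511082]), np.float64(0.027466918714555755))
0.115 (array([ 0.64582721, -0.20441977]), np.float64(0.05379237133025849))
```

Request:
{"name": "send_rows", "arguments": {"motion": [{"jaw": -1,"tx": -4,"ty": -11,"tz": 0,"wx": 0,"wy": 0,"wz": 0.5},{"jaw": -1,"tx": -12,"ty": -34,"tz": 0,"wx": 0,"wy": 0,"wz": 1.5},{"jaw": -1,"tx": -24,"ty": -67,"tz": 0,"wx": 0,"wy": 0,"wz": 3},{"jaw": -1,"tx": -37,"ty": -103,"tz": 0,"wx": 0,"wy": 0,"wz": 4.5},{"jaw": -1,"tx": -50,"ty": -139,"tz": 0,"wx": 0,"wy": 0,"wz": 6},{"jaw": -1,"tx": -63,"ty": -175,"tz": 0,"wx": 0,"wy": 0,"wz": 7.5},{"jaw": -1,"tx": -76,"ty": -211,"tz": 0,"wx": 0,"wy": 0,"wz": 9},{"jaw": -1,"tx": -89,"ty": -247,"tz": 0,"wx": 0,"wy": 0,"wz": 10.5},{"jaw": -1,"tx": -102,"ty": -283,"tz": 0,"wx": 0,"wy": 0,"wz": 12},{"jaw": -1,"tx": -115,"ty": -319,"tz": 0,"wx": 0,"wy": 0,"wz": 13.5},{"jaw": -1,"tx": -128,"ty": -355,"tz": 0,"wx": 0,"wy": 0,"wz": 15},{"jaw": -1,"tx": -141,"ty": -391,"tz": 0,"wx": 0,"wy": 0,"wz": 16.5},{"jaw": -1,"tx": -154,"ty": -427,"tz": 0,"wx": 0,"wy": 0,"wz": 18},{"jaw": -1,"tx": -167,"ty": -463,"tz": 0,"wx": 0,"wy": 0,"wz": 19.5},{"jaw": -1,"tx": -180,"ty": -499,"tz": 0,"wx": 0,"wy": 0,"wz": 21},{"jaw": -1,"tx": -192,"ty": -530,"tz": 0,"wx": 0,"wy": 0,"wz": 22.5},{"jaw": -1,"tx": -201,"ty": -555,"tz": 0,"wx": 0,"wy": 0,"wz": 23.5},{"jaw": -1,"tx": -206,"ty": -567,"tz": 0,"wx": 0,"wy": 0,"wz": 24},{"jaw": -1,"tx": -207,"ty": -570,"tz": 0,"wx": 0,"wy": 0,"wz": 24},{"jaw": -1,"tx": -207,"ty": -570,"tz": 0,"wx": 0,"wy": 0,"wz": 24}]}}

```text
time: 32.75
tcp_pos: [0.6471, -0.2038, 0.2818]
tool_rot: [-0.81, -3.034, -0.001]
wrist_force: [-0.1, -0.6, -1.2]
gripper_width: 0.0201
grip_force: 49.0
```

```bash
python3 - <<'E'
from h import *
print(get_obs()['tcp_pos'],get_obs()['wrist_force'].round(1)); plan(.6467,-.2051,.250,150)
E
```

```text
[ 0.64709605 -0.20376547  0.28177402] [-0.1 -0.6 -1.2]
t [-0.4 -1.4 31.8] w [ 0.03 -0.07  0.12]
```

Request:
{"name": "send_rows", "arguments": {"motion": [{"jaw": -1,"tx": -0.4,"ty": -1.3,"tz": 12,"wx": 0,"wy": 0,"wz": 0.1},{"jaw": -1,"tx": -0.4,"ty": -1.3,"tz": 24,"wx": 0,"wy": 0,"wz": 0.1},{"jaw": -1,"tx": -0.4,"ty": -1.3,"tz": 32,"wx": 0,"wy": 0,"wz": 0.1},{"jaw": -1,"tx": -0.4,"ty": -1.3,"tz": 32,"wx": 0,"wy": 0,"wz": 0.1},{"jaw": -1,"tx": -0.4,"ty": -1.3,"tz": 32,"wx": 0,"wy": 0,"wz": 0.1}]}}

```text
time: 33.25
tcp_pos: [0.647, -0.2056, 0.25]
tool_rot: [-0.813, -3.034, -0.0]
wrist_force: [-0.3, -0.1, -1.0]
gripper_width: 0.0201
grip_force: 49.0
```

```bash
python3 - <<'E'
from h import *
print(get_obs()['tcp_pos']); plan(.6467,-.2051,.219,150)
save('wrist','w15.png'); save('scene','s15.png'); C=cam("wrist"); o=get_obs(); t=o['tcp_pos']; S=cam("scene")
# red (below) vs yellow (held) horizontal alignment in the scene picture
im=cv2.imread('pics/s15.png'); h=cv2.cvtColor(im,cv2.COLOR_BGR2HSV)
ye=cv2.inRange(h,(18,120,60),(35,255,255)); re=cv2.inRange(h,(0,120,40),(6,255,255))|cv2.inRange(h,(174,120,40),(180,255,255))
for n,m in(("yel",ye),("red",re)):
    k=np.zeros_like(m); k[100:270,205:270]=m[100:270,205:270]; ys,xs=np.nonzero(k); print(n,xs.min(),xs.max(),(xs.min()+xs.max())/2,ys.min(),ys.max())
print("pred u of tool axis",proj(S,[[*t[:2],t[2]-.04],[.6467,-.2051,.13]]))
E
```

```text
[ 0.64701897 -0.20555197  0.25001505]
t [ 0.5  0.2 31. ] w [ 0.   -0.03  0.  ]
yel 205 269 237.0 100 267
red 219 257 238.0 213 253
pred u of tool axis [[236.06238926 199.48982154]
 [237.87303305 231.22491945]]
```

Request:
{"name": "send_rows", "arguments": {"motion": [{"jaw": -1,"tx": 0.4,"ty": 0.2,"tz": 6,"wx": 0,"wy": 0,"wz": 0},{"jaw": -1,"tx": 0.4,"ty": 0.2,"tz": 11,"wx": 0,"wy": 0,"wz": 0},{"jaw": -1,"tx": 0.4,"ty": 0.2,"tz": 15,"wx": 0,"wy": 0,"wz": 0},{"jaw": -1,"tx": 0.4,"ty": 0.2,"tz": 15,"wx": 0,"wy": 0,"wz": 0}]}}

```text
time: 33.75
tcp_pos: [0.6464, -0.2056, 0.2343]
tool_rot: [-0.814, -3.033, 0.0]
wrist_force: [-0.1, -0.6, -1.7]
gripper_width: 0.0207
grip_force: 49.0
```

No contact with the foot, so it is engaged. Continue down.

Request:
{"name": "send_rows", "arguments": {"motion": [{"jaw": -1,"tx": 0,"ty": 0.3,"tz": 5,"wx": 0,"wy": 0,"wz": 0},{"jaw": -1,"tx": 0,"ty": 0.3,"tz": 10,"wx": 0,"wy": 0,"wz": 0},{"jaw": -1,"tx": 0,"ty": 0.3,"tz": 14,"wx": 0,"wy": 0,"wz": 0},{"jaw": -1,"tx": 0,"ty": 0.3,"tz": 15.3,"wx": 0,"wy": 0,"wz": 0},{"jaw": -1,"tx": 0,"ty": 0.3,"tz": 15.3,"wx": 0,"wy": 0,"wz": 0}]}}

```text
time: 34.25
tcp_pos: [0.6468, -0.2053, 0.2197]
tool_rot: [-0.814, -3.034, 0.0]
wrist_force: [1.2, -0.1, -1.5]
gripper_width: 0.0202
grip_force: 49.0
```

Request:
{"name": "send_rows", "arguments": {"motion": [{"jaw": -1,"tx": 0,"ty": 0.2,"tz": 0.8,"wx": 0,"wy": 0,"wz": 0},{"jaw": -1,"tx": 0,"ty": 0.2,"tz": 1.5,"wx": 0,"wy": 0,"wz": 0},{"jaw": -1,"tx": 0,"ty": 0.2,"tz": 1.5,"wx": 0,"wy": 0,"wz": 0},{"jaw": -1,"tx": 0,"ty": 0.2,"tz": 1.5,"wx": 0,"wy": 0,"wz": 0}]}}

```text
time: 34.65
tcp_pos: [0.6471, -0.2051, 0.2186]
tool_rot: [0.814, 3.034, 0.0]
wrist_force: [0.7, -0.1, -2.0]
gripper_width: 0.0199
grip_force: 49.0
```

Request:
{"name": "send_rows", "arguments": {"motion": [{"jaw": -1,"tx": 0,"ty": 0,"tz": 0.7,"wx": 0,"wy": 0,"wz": 0},{"jaw": -1,"tx": 0,"ty": 0,"tz": 0.7,"wx": 0,"wy": 0,"wz": 0},{"jaw": -1,"tx": 0,"ty": 0,"tz": 0.7,"wx": 0,"wy": 0,"wz": 0}]}}

```text
time: 34.95
tcp_pos: [0.6473, -0.2052, 0.2184]
tool_rot: [0.814, 3.034, -0.0]
wrist_force: [-1.0, -0.2, 3.8]
gripper_width: 0.0203
grip_force: 49.5
```

Contact (+3.8 N). Release, back off upwards and retreat from the tower.

Request:
{"name": "send_rows", "arguments": {"motion": [{"jaw": -0.2,"tx": 0,"ty": 0,"tz": 0,"wx": 0,"wy": 0,"wz": 0},{"jaw": 0,"tx": 0,"ty": 0,"tz": 0,"wx": 0,"wy": 0,"wz": 0},{"jaw": 0.2,"tx": 0,"ty": 0,"tz": 0,"wx": 0,"wy": 0,"wz": 0},{"jaw": 0.2,"tx": 0,"ty": 0,"tz": 0,"wx": 0,"wy": 0,"wz": 0},{"jaw": 0.2,"tx": 0,"ty": 0,"tz": -10,"wx": 0,"wy": 0,"wz": 0},{"jaw": 0.2,"tx": 0,"ty": 0,"tz": -30,"wx": 0,"wy": 0,"wz": 0},{"jaw": 1,"tx": 0,"ty": 0,"tz": -60,"wx": 0,"wy": 0,"wz": 0},{"jaw": 1,"tx": 0,"ty": 0,"tz": -80,"wx": 0,"wy": 0,"wz": 0},{"jaw": 1,"tx": 30,"ty": 40,"tz": -80,"wx": 0,"wy": 0,"wz": 0},{"jaw": 1,"tx": 60,"ty": 80,"tz": -80,"wx": 0,"wy": 0,"wz": 0},{"jaw": 1,"tx": 90,"ty": 120,"tz": -80,"wx": 0,"wy": 0,"wz": 0},{"jaw": 1,"tx": 120,"ty": 160,"tz": -80,"wx": 0,"wy": 0,"wz": 0},{"jaw": 1,"tx": 150,"ty": 200,"tz": -80,"wx": 0,"wy": 0,"wz": 0},{"jaw": 1,"tx": 170,"ty": 230,"tz": -80,"wx": 0,"wy": 0,"wz": 0},{"jaw": 1,"tx": 170,"ty": 230,"tz": -80,"wx": 0,"wy": 0,"wz": 0}]}}

```text
time: 36.45
tcp_pos: [0.6135, 0.0868, 0.2995]
tool_rot: [0.799, 3.038, 0.006]
wrist_force: [0.3, -0.7, -0.7]
gripper_width: 0.0856
grip_force: 0.0
```

```bash
python3 - <<'E'
from h import *
save('top','t16.png'); save('scene','s16.png'); T=cam("top");S=cam("scene"); B=np.array([.6466,-.2050])
im=cv2.imread('pics/s16.png'); h=cv2.cvtColor(im,cv2.COLOR_BGR2HSV)
def ext(n,lo,hi,y0,y1,h=h):
    m=cv2.inRange(h,lo,hi); 
    if lo[0]==0: m|=cv2.inRange(h,(174,*lo[1:]),(180,255,255))
    k=np.zeros_like(m); k[y0:y1,205:275]=m[y0:y1,205:275]; k=cv2.morphologyEx(k,cv2.MORPH_OPEN,np.ones((3,3)))
    q,l,st,ce=cv2.connectedComponentsWithStats(k); i=1+np.argmax(st[1:,4]); print(n,st[i].tolist(),"u-centre",st[i][0]+(st[i][2]-1)/2)
ext("lantern yellow",(20,140,60),(35,255,255),140,230); ext("red",(0,120,40),(6,255,255),170,270); ext("blue",(100,120,30),(125,255,255),200,310)
print("axis pred u",proj(S,[[*B,.175],[*B,.14],[*B,.08]]).round(1).tolist(), "knob/roof rows", proj(S,[[*B,.228],[*B,.16]]).round(1).tolist())
dk=cv2.inRange(h,(0,0,0),(180,255,45)); r=dk[130:215,215:260]; print("dark rows",np.flatnonzero(r.sum(1)>255*4)[[0,-1]]+130, "knob cols",[ (np.flatnonzero(x)[[0,-1]]+215).tolist() for x in r if x.sum()>255*4][:3])
# box still in place: lids mask before/after in top view
a=cv2.imread('pics/t2.png')[115:165,160:230].astype(int); b=cv2.imread('pics/t16.png')[115:165,160:230].astype(int); print("box diff",np.abs(a-b).max(2).mean(), "vs start",np.abs(cv2.imread('pics/top0.png')[115:158,165:225].astype(int)-cv2.imread('pics/t16.png')[115:158,165:225]).max(2).mean())
print(get_obs()['tcp_pos'])
E
```

```text
lantern yellow [223, 213, 27, 15, 317] u-centre 236.0
red [219, 222, 37, 25, 633] u-centre 237.0
blue [219, 247, 37, 21, 561] u-centre 237.0
axis pred u [[236.9, 213.8], [237.6, 227.4], [238.9, 249.3]] knob/roof rows [[235.6, 191.8], [237.2, 219.7]]
dark rows [190 214] knob cols [[233, 237], [231, 239], [231, 239]]
box diff 57.61342857142857 vs start 49.04186046511628
[0.61497807 0.08011089 0.29860813]
```

The lantern, red and blue centres line up in u at 236, 237 and 237, and the heights match. The arm hides the box in the top view, so I'll retreat and check it.

Request:
{"name": "send_rows", "arguments": {"motion": [{"jaw": 1,"tx": 40,"ty": -30,"tz": 0,"wx": 0,"wy": 0,"wz": 0},{"jaw": 1,"tx": 80,"ty": -60,"tz": 0,"wx": 0,"wy": 0,"wz": 0},{"jaw": 1,"tx": 115,"ty": -100,"tz": 0,"wx": 0,"wy": 0,"wz": 0},{"jaw": 1,"tx": 148,"ty": -140,"tz": 0,"wx": 0,"wy": 0,"wz": 0},{"jaw": 1,"tx": 148,"ty": -140,"tz": 0,"wx": 0,"wy": 0,"wz": 0},{"jaw": 1,"tx": 148,"ty": -140,"tz": 0,"wx": 0,"wy": 0,"wz": 0}]}}

```text
time: 37.15
tcp_pos: [0.4165, 0.0296, 0.2987]
tool_rot: [0.82, 3.03, -0.003]
wrist_force: [0.5, 0.3, 0.6]
gripper_width: 0.0856
grip_force: 0.0
```

```bash
python3 - <<'E'
from h import *
save('top','t17.png'); save('scene','s17.png'); T=cam("top")
a=cv2.imread('pics/top0.png');b=cv2.imread('pics/t17.png')
g=lambda i:np.float32(cv2.cvtColor(i[118:158,165:225],cv2.COLOR_BGR2GRAY))
print("box shift px (top)",cv2.phaseCorrelate(g(a),g(b)),"diff",np.abs(g(a)-g(b)).mean())
s0=cv2.imread('pics/scene0.png');s1=cv2.imread('pics/s17.png'); g=lambda i:np.float32(cv2.cvtColor(i[160:195,305:355],cv2.COLOR_BGR2GRAY)); print("scene",cv2.phaseCorrelate(g(s0),g(s1)))
s=cv2.imread('pics/s16.png')[150:300,195:280].astype(int)-s1[150:300,195:280]; print("tower change",np.abs(s).max(2).mean())
# disc/board vs knob in the top view
h=cv2.cvtColor(b,cv2.COLOR_BGR2HSV); y=mask('t17.png',(20,140,40),(35,255,255),(290,100,370,185)); print("top yellow",cv2.boundingRect(y), proj(T,[[.6467,-.2051,.228],[.6467,-.2051,.194]]))
E
```

```text
box shift px (top) ((0.05974896675496666, 0.24166832953577), 0.9085774024327596) diff 14.964167
scene ((-0.14672762800301697, 0.29876208765791645), 0.807455292807685)
tower change 4.732313725490196
top yellow (330, 137, 12, 6) [[344.52338334 125.47788528]
 [340.88014706 128.83546588]]
```

```bash
python3 -c "
from h import *
print(job_done())"
```

```text
the job is handed in; nothing more can be done
None
```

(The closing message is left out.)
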